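Stand the photo frames on the sloped rack and light them with the desk lamp

ROBOT

A 6-joint arm with a two-finger parallel gripper is mounted at the origin on the work surface. World frame = base frame: x ahead of the robot, y to its left, z up, the work surface at z = 0. Lengths are in m, angles in rad, forces in N, time in s.
With the tool pointing down it reaches from about 0.25 to 0.775 m from the base axis. Payload 8.9 kg.
Tool frame: the origin (TCP) lies where the fingers leave the gripper's body, on its centre line; the fingertips stand 73 mm ahead of it and the grasp point (between the pads) lies 54 mm ahead of it; z points along the fingers, y is the line along which they close (so a half turn about z gives the same grasp; the last joint's range is limited). The gripper opens to 85 mm and grips with 20 to 120 N. Pads are 22 mm wide; open, the fingers measure 114 mm over their backs; the gripper's body (76 mm by 85 mm) begins 54 mm behind the grasp point. The pads swing forward as they close: fully open they stand 13 mm farther back than shut.
Start: joints at [-1.418, 0.291, -0.153, 1.127, 0, 1.431], TCP at [0.151, -0.503, 0.304] pointing down, gripper open.
Joint ranges: [-2.52, 2.52], [-0.91, 1.74], [-1.3, 1.37], [-1.96, 2.02], [-1.52, 1.47], [-3.14, 3.14]. Speed limits (rad/s): [2.22, 2.22, 2.79, 3.14, 3.14, 3.14].

INTERFACE

Orientations are given as a unit quaternion [x, y, z, w].
In Python, from rig import r gives the robot as it stands.
- The arm moves only by the shell command python3 -m handwheel 'ROWS' [FORCE]. ROWS is JSON, a list of rows, each an object of numbers: "wx", "wy", "wz": the turn, a rotation vector about the tool's x, y, z as a fraction of full scale; "dx", "dy", "dz": the shift along the tool's x, y, z as a fraction of full scale; "jaw": the opening, from -1 (shut) to 1 (fully open). In form: [{"wx": .., "wy": .., "wz": .., "dx": .., "dy": .., "dz": .., "jaw": ..}, ...]. A call has 1 to 20 rows; each row is the pose to reach, as a shift and turn from the pose commanded when the call began, along the tool's axes at that moment; what a row does not reach only later rows make up. Full scale, the value 1, is 0.25 m for a shift and 45 degrees for a turn. A row lasts 1/12 s, in which the tool goes at most 41.7 mm and 7.16 degrees, less where a joint would pass 70% of its speed; a pose out of reach is approached as far as the arm can. A call with a number of a shift or a turn outside -1 to 1 is refused whole. A call with a gripper value outside its range is refused whole. The fingers move at their own pace and stop on an object; FORCE is the grip in N (left out, the last holds). Time passes only in rows, so rows that repeat a pose let the fingers close. It gives the time, the measured TCP pose, the force, the opening and the grip force at its end, in the units of the state.
- r.read_state(): the state, without advancing time (a new reading comes with each control period).
- r.get_image(name): name is "side" or "top"; returns (picture, depth): 384x512x3 uint8, red, green, blue; 384x512 float32, m along the optical axis (not along the pixel's ray), 0 where there is no reading.
- r.camera_params(name): a dict with "K" (3x3 intrinsics, pixels), "distortion" ([k1, k2, p1, p2, k3] as OpenCV has them; the pictures are not rectified), "position" and "rotation" of the camera in the world. Camera axes: x right, y up, looking along -z (the intrinsics and any distortion apply to the point x, -y, -z); pixel columns grow to the right and rows downward; lengths in m; the calibration is good to about 2 mm. A picture is of the moment at which its call begins. camera_params takes no time and is no camera call.
- r.close_job(): hands the job in; it is judged then, once.
The state is a dict: "time_s": time; "joints": joint angles; "qvel": joint speeds; "joint_torque": joint torques, N m; "tool_pos": TCP position; "tool_rot": TCP orientation; "wrist_force": force on the tool from outside, world axes, zero at the start; "moment": the same for the moment, N m; "grip_width": opening from 0.0 (shut) to 1.0 (fully open); "grip_force": force on a finger pad.
Only numpy, scipy, OpenCV 4.12 (cv2) and the standard library are available. Lean on these libraries where they do the work, as an engineer would, in place of code of your own. Each camera call takes 0.05 s, during which the arm holds its last target. There are 200 camera calls.

TASK

The lamp's head hangs over the sloped picture rack: first swing it by its knob to the left until the whole head is past the rack's end, then set every dark wooden photo frame on the desk on the rack, side by side without overlapping, pictures outward, each lying flat against the slope with its long side straight up the slope and its lower end down on the lip. When all are up, swing the lamp back so that its head is over the middle of the rack's width, and leave it there. Do not knock over the mug.

Things in the scene. Friction and masses are not known exactly. Their poses are not given: they have to be found in the camera images.
- panel: Sloped face of the fixed pale wood picture rack. Origin: on the surface at the lip's foot, mid-width, 60 mm above the desk; x runs up the slope (25 deg, rising away from the robot), y left along the width, z out of the surface. 400 mm wide (y), 110 mm up the slope (x 0-110); longer frames stick out over the top. Lip: along the whole lower edge, inner face at x=0, 10 mm thick, 10 mm high.
- lamp (a joint): Swing of the lamp's level arm about its upright post (rad), -0.35 to 2.3. About 0 at the start: arm pointing right along the rack, head over it. Grows as the head swings towards the robot and on round to the left (1.57: pointing at the robot's side of the desk). Stiff: about 1.5 N at the knob moves it; it stays where it is left.
- lamp_knob (a point): Top, on its axis, of the lamp's knob: upright round brass pin 22 mm in diameter, 52 mm high, top 287 mm above the desk. It stands on the centre of the white round head, 90 mm across, 200 to 235 mm above the desk. Arm 14 mm wide, 220 to 230 mm high, 250 mm from post axis to knob axis.
- lamp_hinge (a point): Point on the upright axis about which the lamp's arm swings, at the height of the knob's top (287 mm); the post below is 16 mm in diameter, with a hub of 26 mm up to 235 mm, on a round foot 110 mm across and 18 mm high beside the rack's left end.
- frame0: Photo-strip picture frame: a dark wooden slab 115 mm long (its x), 44 mm wide (its y), 16 mm thick (z), about 0.12 kg; light picture on its upper face. Lies on the desk face up (z up) at the start, its length within about 0.25 rad of pointing away from the robot. Origin: centre of its underside. May be absent (three or all of the four frames are there).
- frame1: Photo-strip picture frame: a dark wooden slab 125 mm long (its x), 44 mm wide (its y), 16 mm thick (z), about 0.12 kg; light picture on its upper face. Lies on the desk face up (z up) at the start, its length within about 0.25 rad of pointing away from the robot. Origin: centre of its underside. May be absent (three or all of the four frames are there).
- frame2: Photo-strip picture frame: a dark wooden slab 135 mm long (its x), 44 mm wide (its y), 16 mm thick (z), about 0.12 kg; light picture on its upper face. Lies on the desk face up (z up) at the start, its length within about 0.25 rad of pointing away from the robot. Origin: centre of its underside. May be absent (three or all of the four frames are there).
- frame3: Photo-strip picture frame: a dark wooden slab 145 mm long (its x), 44 mm wide (its y), 16 mm thick (z), about 0.12 kg; light picture on its upper face. Lies on the desk face up (z up) at the start, its length within about 0.25 rad of pointing away from the robot. Origin: centre of its underside. May be absent (three or all of the four frames are there).
- mug: Amber glass mug, 80 mm across, 85 mm high, with handle; a bystander at the right. Origin: centre of its underside.
Things that resemble listed ones, but are neither listed nor needed, are in the scene too. Leave any yellow look-alike of the frame1 alone.

How it is judged:
On the way, in this order (a step that is already met when the one before it is completed fails the run):
1. the lamp's head is swung past the rack's left end (knob axis more than 240 mm left of the rack's middle) (y of lamp_knob in the frame of panel above 0.24 m), for 0.2 s.
2. every frame there is stands on the rack, flat on the slope, its lower end on the lip (x of frame0 in the frame of panel between 0.0515 and 0.0665 m and y of frame0 in the frame of panel between -0.175 and 0.175 m and z of frame0 in the frame of panel between -0.005 and 0.006 m and angle between the z axis of each of frame0, frame1, frame2, frame3 and the z axis of panel, either way round below 0.1 rad and angle between the x axis of each of frame0, frame1, frame2, frame3 and the x axis of panel, either way round below 0.17 rad and angle between each of frame0, frame1, frame2, frame3's own z axis and vertical below 1.2 rad and linear speed of each of frame0, frame1, frame2, frame3 below 0.02 m/s and x of frame1 in the frame of panel between 0.0565 and 0.0715 m and y of frame1 in the frame of panel between -0.175 and 0.175 m and z of frame1 in the frame of panel between -0.005 and 0.006 m and x of frame2 in the frame of panel between 0.0615 and 0.0765 m and y of frame2 in the frame of panel between -0.175 and 0.175 m and z of frame2 in the frame of panel between -0.005 and 0.006 m and x of frame3 in the frame of panel between 0.0665 and 0.0815 m and y of frame3 in the frame of panel between -0.175 and 0.175 m and z of frame3 in the frame of panel between -0.005 and 0.006 m), for 0.2 s.
At the end, for the whole second after the job is handed in: Each frame present rests face out, flat on the slope (0.10 rad, 6 mm), length up the slope (0.17 rad), lower end within 9 mm of the lip, centre within 175 mm of the rack's middle, at rest; the lamp is still, its knob within 45 mm of the rack's middle along its width (all of step 2 and y of lamp_knob in the frame of panel between -0.045 and 0.045 m and velocity of joint lamp between -0.05 and 0.05 rad/s); the robot touches nothing.
It fails at once if the mug is knocked over (angle between mug's own z axis and vertical above 0.6 rad).
Of frame0, frame1, frame2, frame3 only 3 to 4 are there at a start; the rules pass over those that are not, and their reading is None.
At some moment in a run one of frame0, frame1, frame2, frame3 may be knocked a few centimetres aside while the robot is not near it.
Once in a run the grip may slacken for a moment while it holds something.
It also fails if it takes over 210 s, if anything falls off the work surface, if the arm or the gripper's body presses on something with over 40 N, if the wrist force passes 120 N, or if a joint passes its speed limit or range.

## Working session

There is one attempt and no reset: what is moved stays moved. The work goes in short steps, Python scripts to look and compute and a shell command to move; the robot and the scene stay as the last step left them, time stands still between calls to the robot, and variables do not carry over. Pictures are saved under pics/ and viewed, at most 14 in all, crops included, and the job is handed in when it is done.

```bash
ls; mkdir -p pics
cat > h.py <<'E'
import numpy as np, cv2
from rig import r
from scipy.spatial.transform import Rotation as R
def cam(n):
    p=r.camera_params(n); Rm=np.array(p["rotation"],float)
    if Rm.shape!=(3,3): Rm=R.from_quat(Rm).as_matrix()
    return np.array(p["K"],float),np.array(p["distortion"],float),np.array(p["position"],float),Rm
def rays(n,uv):
    K,D,P,Rm=cam(n)
    q=cv2.undistortPoints(np.array(uv,float).reshape(-1,1,2),K,D).reshape(-1,2)
    return P,np.c_[q[:,0],-q[:,1],-np.ones(len(q))]@Rm.T
def onz(n,uv,z):
    P,d=rays(n,uv); return P+d*((z-P[2])/d[:,2])[:,None]
def pts(n,uv,dep):
    uv=np.array(uv); P,d=rays(n,uv); z=dep[uv[:,1].astype(int),uv[:,0].astype(int)]
    return P+d*z[:,None]
def proj(n,X):
    K,D,P,Rm=cam(n); c=(np.atleast_2d(X)-P)@Rm; c=c*[1,-1,-1]
    return cv2.projectPoints(c,np.zeros(3),np.zeros(3),K,D)[0].reshape(-1,2)
E
python3 - <<'E'
from h import *
for n in("side","top"):
    im,d=r.get_image(n); np.savez(f"{n}0.npz",im=im,d=d); cv2.imwrite(f"pics/{n}0.png",im[...,::-1]); print(n,r.camera_params(n))
print(r.read_state())
E
```

```text
pics
side {'K': array([[455.83952572,   0.        , 252.06778122],
       [  0.        , 455.83952572, 197.06878746],
       [  0.        ,   0.        ,   1.        ]]), 'distortion': array([-0.03617416,  0.        ,  0.        ,  0.        ,  0.        ]), 'position': array([0.49125198, 0.86286247, 0.96073847]), 'rotation': array([-0.01677207,  0.43392905,  0.90051958, -0.0221081 ])}
top {'K': array([[376.67269308,   0.        , 252.66004025],
       [  0.        , 376.67269308, 183.37428112],
       [  0.        ,   0.        ,   1.        ]]), 'distortion': array([-0.01890041,  0.        ,  0.        ,  0.        ,  0.        ]), 'position': array([ 0.35914639, -0.12811028,  1.12012129]), 'rotation': array([ 0.07009604, -0.0661343 , -0.69704918,  0.71051758])}
{'time_s': 0.1, 'joints': array([-1.41828940e+00,  2.91240311e-01, -1.54057696e-01,  1.12669018e+00,
       -2.22821301e-05,  1.43147063e+00]), 'qvel': array([-9.04646617e-05, -2.16053532e-03,  6.56624650e-04,  5.95608898e-04,
        2.95726161e-04,  7.68304183e-04]), 'joint_torque': array([ 1.28762556e-03, -5.37976277e+01,  3.31920111e+01,  9.24636901e-03,
       -1.90453948e-04,  8.99435086e-07]), 'tool_pos': array([ 0.15098448, -0.50249766,  0.30337862]), 'tool_rot': array([ 9.89372914e-01,  1.45399045e-01, -1.50683468e-05, -5.95844594e-04]), 'wrist_force': array([-0.25809298,  0.74088787,  0.02120395]), 'moment': array([-0.04186284,  0.01099421, -0.01836582]), 'grip_force': 0.0, 'grip_width': 1.0042616652868315}
```

View pics/top0.png

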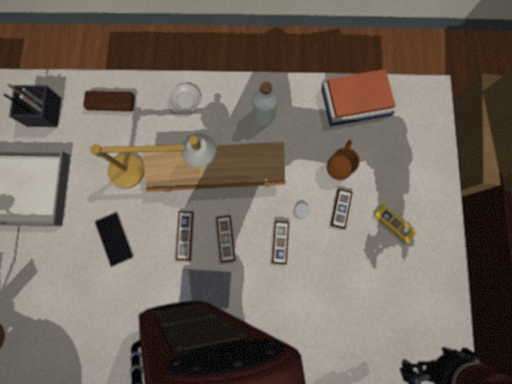

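View pics/side0.png

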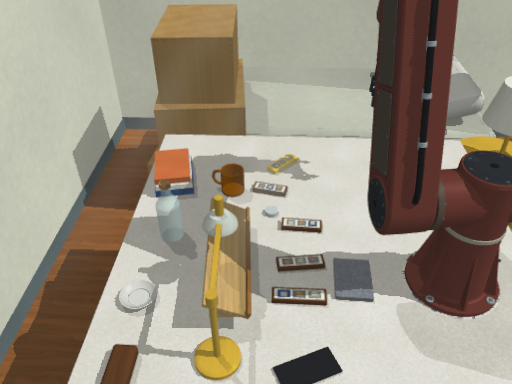

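Top view: the frame candidates are (185,235), (226,238), (280,242) and (342,208), all dark-edged with light pictures. Look-alikes are the yellow strip (395,223), the brown box (108,100) and the phone (113,238). The lamp knob is near (194,141), the post near (97,150), and the mug at (342,163). I choose the four dark-edged strips and will check them in a crop while measuring.

```bash
cat >> h.py <<'E'
def frames(im,dep,roi=(150,180,375,285),rackmax=None,name="top",z=0.016):
    x0,y0,x1,y1=roi; out=[]
    hsv=cv2.cvtColor(im,cv2.COLOR_RGB2HSV); s=hsv[...,1];v=hsv[...,2]
    m=((v<95)&((s>60)|(v<60))).astype(np.uint8); k=np.zeros_like(m); k[y0:y1,x0:x1]=m[y0:y1,x0:x1]
    for c in cv2.findContours(k,cv2.RETR_EXTERNAL,cv2.CHAIN_APPROX_NONE)[0]:
        if cv2.contourArea(c)<250: continue
        W=onz(name,c.reshape(-1,2),z)[:,:2]
        (cx,cy),(a,b),t=cv2.minAreaRect((W*1000).astype(np.float32))
        if a<b: a,b=b,a; t+=90
        t=(t+90)%180-90
        kk=np.zeros_like(m); cv2.drawContours(kk,[c],-1,1,-1); ys,xs=np.nonzero(cv2.erode(kk,np.ones((3,3))))
        P=pts(name,np.c_[xs,ys],dep)
        M=cv2.moments(c); out.append(dict(px=(round(M["m10"]/M["m00"]),round(M["m01"]/M["m00"])),c=(round(cx),round(cy)),L=round(a),W=round(b),ang=round(t,1),h=round(float(np.median(P[:,2]))*1000,1)))
    return out
E
python3 - <<'E'
from h import *
f=np.load("top0.npz"); im,d=f["im"],f["d"]
for o in frames(im,d): print(o)
cv2.imwrite("pics/c1.png",cv2.resize(im[125:275,80:420],None,fx=2.3,fy=2.3,interpolation=2)[...,::-1])
# knob / post, rack
for n in("top","side"):
    g=np.load(f"{n}0.npz");i2,d2=g["im"],g["d"]
    hs=cv2.cvtColor(i2,cv2.COLOR_RGB2HSV)
    P=None
    vv,uu=np.mgrid[0:384,0:512]; uv=np.c_[uu.ravel(),vv.ravel()]
    X=pts(n,uv,d2).reshape(384,512,3); ok=d2>0
    # lamp: high points
    for lo,hi,nm in((.262,.30,"knobtop"),(.205,.245,"arm/head")):
        k=ok&(X[...,2]>lo)&(X[...,2]<hi)&(X[...,0]>.3)&(abs(X[...,1])<.6)&(X[...,0]<.8)
        p=X[k]; print(n,nm,len(p),p.min(0).round(3) if len(p) else'',p.max(0).round(3) if len(p) else'',np.median(p,0).round(3) if len(p) else'')
        top=k&(X[...,2]>.28)
        if nm=="knobtop" and top.any(): print(" top mean",X[top].mean(0).round(4),top.sum())
    # rack: points
    k=ok&(X[...,2]>.04)&(X[...,2]<.125)&(X[...,0]>.38)&(X[...,0]<.6)&(X[...,1]>-.22)&(X[...,1]<.26)&(hs[...,0]>8)&(hs[...,0]<25)&(hs[...,1]>60)
    p=X[k]; print(n,"rack",len(p),p.min(0).round(3),p.max(0).round(3))
    q=p.copy()
    for _ in range(8):
        A=np.c_[q[:,:2],np.ones(len(q))]; c=np.linalg.lstsq(A,q[:,2],rcond=None)[0]
        res=p[:,2]-np.c_[p[:,:2],np.ones(len(p))]@c; q=p[abs(res)<.004]
    print(" plane",c.round(4),"slope",np.degrees(np.arctan(np.hypot(*c[:2]))).round(2),"yaw",np.degrees(np.arctan2(c[1],c[0])).round(2),len(q))
    print(" lip pts",p[res>.006].mean(0).round(3),(res>.006).sum())
    t=np.arctan2(c[1],c[0]); ex=np.array([np.cos(t),np.sin(t)]); ey=np.array([-ex[1],ex[0]])
    print(" rack x'",np.percentile(p[:,:2]@ex,[0,1,99,100]).round(4)," y'",np.percentile(p[:,:2]@ey,[0,.3,99.7,100]).round(4), "inlier x'",np.percentile(q[:,:2]@ex,[0,1,99,100]).round(4),"z",np.percentile(q[:,2],[0,1,99,100]).round(4))
E
```

```text
{'px': (223, 184), 'c': (570, 12), 'L': 332, 'W': 24, 'ang': -88.9, 'h': 63.0}
top knobtop 91 [0.612 0.008 0.264] [0.632 0.028 0.288] [0.62  0.018 0.284]
 top mean [0.622  0.0183 0.2847] 69
top arm/head 1380 [ 0.579 -0.023  0.205] [0.665 0.28  0.243] [0.614 0.046 0.227]
top rack 2464 [ 0.537 -0.21   0.052] [0.6   0.19  0.086]
 plane [ 0.4382  0.0306 -0.1879] slope 23.71 yaw 4.0 1817
 lip pts [ 0.556 -0.01   0.065] 490
 rack x' [0.5476 0.5489 0.6067 0.6096]  y' [-0.25   -0.2476  0.1474  0.1495] inlier x' [0.5508 0.5604 0.6073 0.6096] z [0.0552 0.0567 0.0802 0.0831]
side knobtop 109 [0.614 0.01  0.262] [0.636 0.034 0.288] [0.624 0.027 0.28 ]
 top mean [0.6255 0.0228 0.2845] 53
side arm/head 1247 [ 0.582 -0.004  0.205] [0.668 0.284 0.245] [0.618 0.069 0.228]
side rack 1956 [ 0.541 -0.211  0.046] [0.6   0.194 0.083]
 plane [ 0.4548  0.038  -0.1981] slope 24.53 yaw 4.78 1453
 lip pts [0.557 0.019 0.066] 385
 rack x' [0.5496 0.5517 0.6092 0.6137]  y' [-0.2575 -0.2532  0.1425  0.1444] inlier x' [0.5567 0.5612 0.6092 0.6134] z [0.0533 0.057  0.0811 0.0831]
```

View pics/c1.png

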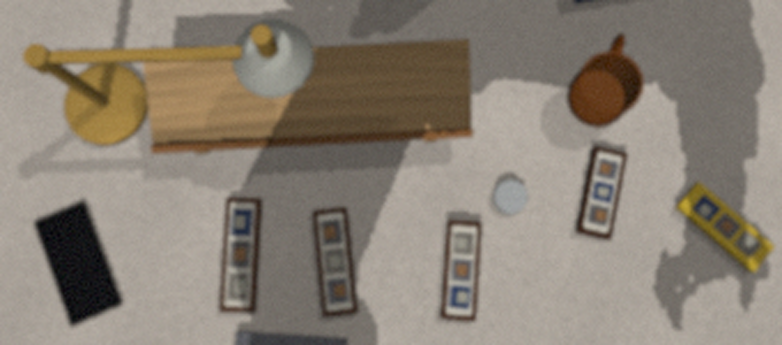

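The crop confirms four dark-edged frames with pictures facing up; the yellow strip is the look-alike. Next I'll refine the measurements.

```bash
cat > m.py <<'E'
from h import *
def world(n,d):
    vv,uu=np.mgrid[0:384,0:512]; return pts(n,np.c_[uu.ravel(),vv.ravel()],d).reshape(384,512,3)
def frames2(n,im,d,xmin=.25,xmax=.53):
    X=world(n,d); hs=cv2.cvtColor(im,cv2.COLOR_RGB2HSV)
    X=cv2.medianBlur(X[...,2].astype(np.float32),3), X
    k=(d>0)&(X[0]>.008)&(X[0]<.03)&(X[1][...,0]>xmin)&(X[1][...,0]<xmax)&(X[1][...,1]>-.45)&(X[1][...,1]<.16)
    out=[]
    for c in cv2.findContours(k.astype(np.uint8),cv2.RETR_EXTERNAL,cv2.CHAIN_APPROX_NONE)[0]:
        if cv2.contourArea(c)<250: continue
        kk=np.zeros((384,512),np.uint8); cv2.drawContours(kk,[c],-1,1,-1); z=np.median(X[1][kk>0][:,2])
        W=onz(n,c.reshape(-1,2),z)[:,:2]
        (cx,cy),(a,b),t=cv2.minAreaRect((W*1000).astype(np.float32))
        if a<b: a,b=b,a; t+=90
        t=(t+90)%180-90
        px=c.reshape(-1,2).mean(0).round()
        out.append((px,round(cx),round(cy),"L%.0f W%.0f ang%.1f h%.1f"%(a,b,t,z*1000),"sat",np.median(hs[kk>0][:,1])))
    return out
E
python3 - <<'E'
from m import *
for n in("top","side"):
    g=np.load(f"{n}0.npz");im,d=g["im"],g["d"]; print(n); X=world(n,d)
    for o in frames2(n,im,d): print(*o)
    hs=cv2.cvtColor(im,cv2.COLOR_RGB2HSV); ok=d>0
    k=ok&(X[...,2]>.045)&(X[...,2]<.125)&(X[...,0]>.5)&(X[...,0]<.74)&(X[...,1]>-.23)&(X[...,1]<.22)&(hs[...,0]>8)&(hs[...,0]<25)&(hs[...,1]>50)
    k=cv2.morphologyEx(k.astype(np.uint8),cv2.MORPH_OPEN,np.ones((3,3)))>0
    p=X[k]; q=p
    for _ in range(12):
        c=np.linalg.lstsq(np.c_[q[:,:2],np.ones(len(q))],q[:,2],rcond=None)[0]
        res=p[:,2]-np.c_[p[:,:2],np.ones(len(p))]@c; q=p[abs(res)<.004]
    W=(q[:,:2]*1000).astype(np.float32); (cx,cy),(a,b),t=cv2.minAreaRect(W)
    print(" plane",c.round(4),"slope",np.degrees(np.arctan(np.hypot(*c[:2]))).round(2),"yaw",np.degrees(np.arctan2(c[1],c[0])).round(2),len(q),"rect",cx,cy,a,b,t)
    W=(p[:,:2]*1000).astype(np.float32);print(" all rect",cv2.minAreaRect(W),p[:,2].min(),p[:,2].max())
    # knob and post tops
    k=ok&(X[...,2]>.275)&(X[...,2]<.3)&(X[...,0]>.5)&(abs(X[...,1])<.4); nn,l,s,ce=cv2.connectedComponentsWithStats(k.astype(np.uint8))
    for i in range(1,nn): print(" hi",s[i],X[l==i].mean(0).round(4),onz(n,[ce[i]],.287).round(4))
    k=ok&(X[...,2]>.21)&(X[...,2]<.25)&(X[...,0]>.5)&(abs(X[...,1])<.5); k=cv2.morphologyEx(k.astype(np.uint8),cv2.MORPH_OPEN,np.ones((3,3)))
    W=X[k>0]; print(" armextent",W[W[:,1].argmax()].round(3), "left px mean",W[W[:,1]>W[:,1].max()-.025].mean(0).round(4))
    hd=W[(W[:,1]<.055)]; (c0,r0)=cv2.minEnclosingCircle((hd[:,:2]*1000).astype(np.float32)); print(" head",c0,r0)
    a=W[(W[:,1]>.09)&(W[:,1]<.22)]; print(" arm line",np.polyfit(a[:,1],a[:,0],1).round(4))
E
```

```text
top
[205. 283.] 284 11 L140 W70 ang87.9 h12.1 sat 14.0
[280. 242.] 403 -203 L125 W44 ang-3.1 h14.8 sat 31.0
[225. 239.] 411 -43 L135 W44 ang7.6 h14.8 sat 34.0
[184. 236.] 417 78 L143 W45 ang-0.5 h14.6 sat 33.0
[341. 213.] 490 -380 L85 W45 ang-12.4 h14.9 sat 34.5
 plane [ 0.4602  0.0313 -0.2008] slope 24.76 yaw 3.89 4395 rect 613.7477416992188 -8.002838134765625 112.14262390136719 401.1199035644531 2.57936692237854
 all rect ((608.7837524414062, -8.490280151367188), (118.2869644165039, 401.1088562011719), 4.263487339019775) 0.05240894291127307 0.10830384689806305
 hi [189 136  10  10  75] [0.6215 0.018  0.2841] [[0.6206 0.0175 0.287 ]]
 armextent [0.614 0.28  0.233] left px mean [0.6106 0.2656 0.2306]
 head (622.5068359375, 18.03276252746582) 41.71910095214844
 arm line [-0.0342  0.6212]
side
[299. 294.] 421 83 L142 W50 ang-0.6 h16.2 sat 35.0
[348. 278.] 288 15 L144 W76 ang89.8 h13.3 sat 23.0
[300. 261.] 414 -36 L133 W50 ang9.0 h15.2 sat 27.0
[302. 224.] 406 -197 L122 W52 ang-0.6 h14.2 sat 33.0
 plane [ 0.463   0.0387 -0.2029] slope 24.92 yaw 4.78 2802 rect 615.5545654296875 -6.459259033203125 109.97348022460938 404.4233093261719 5.137298583984375
 all rect ((611.384765625, -6.879364013671875), (117.43399047851562, 403.96722412109375), 3.9134926795959473) 0.04950445175659879 0.10931841600678371
 hi [214 195  10  10  70] [0.6248 0.0242 0.2828] [[0.6239 0.0294 0.287 ]]
 armextent [0.617 0.284 0.23 ] left px mean [0.6141 0.2746 0.2289]
 head (624.4507446289062, 22.95555877685547) 41.33319091796875
 arm line [-0.0466  0.6264]
```

```bash
cat > go.py <<'E'
from h import *
HINGE=np.array([.613,.271]); YAW=np.radians(4.3); O=np.array([.568,-.011,.0605])
RP=(R.from_euler("z",YAW)*R.from_euler("y",-np.radians(25)))
FLIP=R.from_euler("x",np.pi)
def down(deg): return R.from_euler("z",deg,degrees=True)*FLIP
def slope(): return RP*FLIP
def panel(x,y,z): return O+RP.apply([x,y,z])
def state():
    s=r.read_state(); return s,np.array(s["tool_pos"]),R.from_quat(s["tool_rot"])
def plan(targets,p0=None,R0=None):
    if p0 is None: s,p0,R0=state()
    for p,Rt in targets:
        d=R0.inv().apply(np.array(p)-p0)/.25; w=(R0.inv()*Rt).as_rotvec()/(np.pi/4)
        print("dx %.3f dy %.3f dz %.3f | wx %.3f wy %.3f wz %.3f"%(*d,*w))
def push(th,o,z=.319):
    u=np.array([-np.sin(th),-np.cos(th)]); t=np.array([-np.cos(th),np.sin(th)])
    return np.r_[HINGE+.25*u-o*t,z]
E
python3 - <<'E'
from go import *
s,p,R0=state(); print(p)
a=np.array([.39,-.26,.39]); b=np.r_[.666,.021,.39]
plan([(a,down(0))]); print("2"); plan([(b,down(0)),(b-[0,0,.07],down(0))],a,down(0))
E
```

```text
[ 0.15098448 -0.50249766  0.30337862]
dx 1.195 dy -0.654 dz -0.346 | wx -0.002 wy 0.000 wz 0.372
2
dx 1.104 dy -1.124 dz -0.000 | wx 0.000 wy 0.000 wz 0.000
dx 1.104 dy -1.124 dz 0.280 | wx 0.000 wy 0.000 wz 0.000
```

```bash
python3 -m handwheel '[{"dx":0.9,"dy":-0.5,"dz":-0.35,"wz":0.372,"jaw":-1},{"dx":0.9,"dy":-0.5,"dz":-0.35,"wz":0.372,"jaw":-1},{"dx":0.9,"dy":-0.5,"dz":-0.35,"wz":0.372,"jaw":-1},{"dx":0.9,"dy":-0.5,"dz":-0.35,"wz":0.372,"jaw":-1},{"dx":0.9,"dy":-0.5,"dz":-0.35,"wz":0.372,"jaw":-1},{"dx":0.9,"dy":-0.5,"dz":-0.35,"wz":0.372,"jaw":-1},{"dx":0.9,"dy":-0.5,"dz":-0.35,"wz":0.372,"jaw":-1},{"dx":0.9,"dy":-0.5,"dz":-0.35,"wz":0.372,"jaw":-1},{"dx":0.9,"dy":-0.5,"dz":-0.35,"wz":0.372,"jaw":-1},{"dx":0.9,"dy":-0.5,"dz":-0.35,"wz":0.372,"jaw":-1}]' 30
python3 - <<'E'
from go import *
s,p,R0=state(); print(p,R0.as_euler("zyx",degrees=True),s["grip_width"])
b=np.r_[.666,.021,.39]
plan([(b,down(0)),(b-[0,0,.07],down(0))])
E
```

```text
[ 0.15098448 -0.50249766  0.30337862] [-1.67207715e+01 -1.16360222e-02 -1.79932698e+02] 1.0042616652868315
dx 2.575 dy -1.413 dz -0.344 | wx -0.002 wy 0.000 wz 0.372
dx 2.575 dy -1.413 dz -0.064 | wx -0.002 wy 0.000 wz 0.372schema error: expected keys wx, wy, wz, dx, dy, dz, jaw
```

```bash
python3 -m handwheel '[{"wx":0,"wy":0,"wz":0.372,"dx":0.9,"dy":-0.5,"dz":-0.35,"jaw":-1},{"wx":0,"wy":0,"wz":0.372,"dx":0.9,"dy":-0.5,"dz":-0.35,"jaw":-1},{"wx":0,"wy":0,"wz":0.372,"dx":0.9,"dy":-0.5,"dz":-0.35,"jaw":-1},{"wx":0,"wy":0,"wz":0.372,"dx":0.9,"dy":-0.5,"dz":-0.35,"jaw":-1},{"wx":0,"wy":0,"wz":0.372,"dx":0.9,"dy":-0.5,"dz":-0.35,"jaw":-1},{"wx":0,"wy":0,"wz":0.372,"dx":0.9,"dy":-0.5,"dz":-0.35,"jaw":-1},{"wx":0,"wy":0,"wz":0.372,"dx":0.9,"dy":-0.5,"dz":-0.35,"jaw":-1},{"wx":0,"wy":0,"wz":0.372,"dx":0.9,"dy":-0.5,"dz":-0.35,"jaw":-1},{"wx":0,"wy":0,"wz":0.372,"dx":0.9,"dy":-0.5,"dz":-0.35,"jaw":-1}]' 30
python3 - <<'E'
from go import *
s,p,R0=state(); print(p,s["grip_width"])
b=np.r_[.666,.021,.39]
plan([((b+p)/2,down(0)),(b,down(0)),(b-[0,0,.07],down(0))])
E
```

```text
time_s: 0.85
tool_pos: [0.3313, -0.3176, 0.3916]
tool_rot: [1.0, 0.001, 0.0, 0.0]
wrist_force: [-0.1, -1.0, -1.1]
grip_width: 0.001
grip_force: 0.0
[ 0.3312896  -0.31763151  0.39161228] 0.0008175623436309784
dx 0.671 dy -0.676 dz 0.003 | wx 0.001 wy -0.000 wz 0.003
dx 1.342 dy -1.351 dz 0.006 | wx 0.001 wy -0.000 wz 0.003
dx 1.342 dy -1.351 dz 0.286 | wx 0.001 wy -0.000 wz 0.003
```

```bash
python3 -m handwheel '[{"wx":0,"wy":0,"wz":0,"dx":0.9,"dy":-0.9,"dz":0,"jaw":-1},{"wx":0,"wy":0,"wz":0,"dx":0.9,"dy":-0.9,"dz":0,"jaw":-1},{"wx":0,"wy":0,"wz":0,"dx":0.9,"dy":-0.9,"dz":0,"jaw":-1},{"wx":0,"wy":0,"wz":0,"dx":0.9,"dy":-0.9,"dz":0,"jaw":-1},{"wx":0,"wy":0,"wz":0,"dx":0.9,"dy":-0.9,"dz":0,"jaw":-1},{"wx":0,"wy":0,"wz":0,"dx":0.9,"dy":-0.9,"dz":0,"jaw":-1},{"wx":0,"wy":0,"wz":0,"dx":0.9,"dy":-0.9,"dz":0,"jaw":-1},{"wx":0,"wy":0,"wz":0,"dx":0.9,"dy":-0.9,"dz":0,"jaw":-1},{"wx":0,"wy":0,"wz":0,"dx":0.9,"dy":-0.9,"dz":0,"jaw":-1}]' 30
python3 -m handwheel '[{"wx":0,"wy":0,"wz":0,"dx":0.44,"dy":-0.45,"dz":0,"jaw":-1},{"wx":0,"wy":0,"wz":0,"dx":0.44,"dy":-0.45,"dz":0,"jaw":-1},{"wx":0,"wy":0,"wz":0,"dx":0.44,"dy":-0.45,"dz":0,"jaw":-1},{"wx":0,"wy":0,"wz":0,"dx":0.44,"dy":-0.45,"dz":0,"jaw":-1},{"wx":0,"wy":0,"wz":0,"dx":0.44,"dy":-0.45,"dz":0,"jaw":-1},{"wx":0,"wy":0,"wz":0,"dx":0.44,"dy":-0.45,"dz":0,"jaw":-1},{"wx":0,"wy":0,"wz":0,"dx":0.44,"dy":-0.45,"dz":0.285,"jaw":-1},{"wx":0,"wy":0,"wz":0,"dx":0.44,"dy":-0.45,"dz":0.285,"jaw":-1},{"wx":0,"wy":0,"wz":0,"dx":0.44,"dy":-0.45,"dz":0.285,"jaw":-1},{"wx":0,"wy":0,"wz":0,"dx":0.44,"dy":-0.45,"dz":0.285,"jaw":-1}]'
python3 - <<'E'
from go import *
s,p,R0=state(); print(p,s["time_s"])
plan([(push(t,.026),down(0)) for t in np.arange(0,2.15,.1)])
E
```

```text
time_s: 1.6
tool_pos: [0.558, -0.0913, 0.3897]
tool_rot: [1.0, 0.001, -0.001, -0.001]
wrist_force: [-0.8, -0.3, -0.6]
grip_width: -0.002
grip_force: 0.0
time_s: 2.43
tool_pos: [0.6643, 0.0173, 0.3195]
tool_rot: [1.0, -0.001, -0.002, 0.0]
wrist_force: [-0.1, 0.5, 1.0]
grip_width: -0.0
grip_force: 0.0
[0.66427622 0.01726739 0.31949959] 2.4333
dx -0.101 dy -0.015 dz 0.002 | wx 0.000 wy 0.005 wz -0.003
dx -0.201 dy -0.009 dz 0.003 | wx 0.000 wy 0.005 wz -0.003
dx -0.302 dy -0.014 dz 0.003 | wx 0.000 wy 0.005 wz -0.003
dx -0.401 dy -0.028 dz 0.003 | wx 0.000 wy 0.005 wz -0.003
dx -0.499 dy -0.052 dz 0.004 | wx 0.000 wy 0.005 wz -0.003
dx -0.593 dy -0.086 dz 0.004 | wx 0.000 wy 0.005 wz -0.003
dx -0.684 dy -0.129 dz 0.004 | wx 0.000 wy 0.005 wz -0.003
dx -0.770 dy -0.181 dz 0.005 | wx 0.000 wy 0.005 wz -0.003
dx -0.851 dy -0.242 dz 0.005 | wx 0.000 wy 0.005 wz -0.003
dx -0.924 dy -0.310 dz 0.005 | wx 0.000 wy 0.005 wz -0.003
dx -0.991 dy -0.385 dz 0.005 | wx 0.000 wy 0.005 wz -0.003
dx -1.050 dy -0.466 dz 0.006 | wx 0.000 wy 0.005 wz -0.003
dx -1.101 dy -0.553 dz 0.006 | wx 0.000 wy 0.005 wz -0.003
dx -1.142 dy -0.645 dz 0.006 | wx 0.000 wy 0.005 wz -0.003
dx -1.175 dy -0.740 dz 0.006 | wx 0.000 wy 0.005 wz -0.003
dx -1.197 dy -0.838 dz 0.006 | wx 0.000 wy 0.005 wz -0.003
dx -1.210 dy -0.937 dz 0.006 | wx 0.000 wy 0.005 wz -0.003
dx -1.213 dy -1.038 dz 0.006 | wx 0.000 wy 0.005 wz -0.003
dx -1.205 dy -1.138 dz 0.006 | wx 0.000 wy 0.005 wz -0.003
dx -1.188 dy -1.237 dz 0.006 | wx 0.000 wy 0.005 wz -0.003
dx -1.161 dy -1.334 dz 0.006 | wx 0.000 wy 0.005 wz -0.003
dx -1.124 dy -1.427 dz 0.006 | wx 0.000 wy 0.005 wz -0.003
```

Push in steps of about 0.05 rad, through to θ≈0.9 first, and check.

```bash
python3 -m handwheel '[{"wx":0,"wy":0,"wz":0,"dx":-0.05,"dy":-0.01,"dz":0,"jaw":-1},{"wx":0,"wy":0,"wz":0,"dx":-0.1,"dy":-0.012,"dz":0,"jaw":-1},{"wx":0,"wy":0,"wz":0,"dx":-0.15,"dy":-0.01,"dz":0,"jaw":-1},{"wx":0,"wy":0,"wz":0,"dx":-0.2,"dy":-0.01,"dz":0,"jaw":-1},{"wx":0,"wy":0,"wz":0,"dx":-0.25,"dy":-0.012,"dz":0,"jaw":-1},{"wx":0,"wy":0,"wz":0,"dx":-0.3,"dy":-0.015,"dz":0,"jaw":-1},{"wx":0,"wy":0,"wz":0,"dx":-0.35,"dy":-0.02,"dz":0,"jaw":-1},{"wx":0,"wy":0,"wz":0,"dx":-0.4,"dy":-0.028,"dz":0,"jaw":-1},{"wx":0,"wy":0,"wz":0,"dx":-0.45,"dy":-0.04,"dz":0,"jaw":-1},{"wx":0,"wy":0,"wz":0,"dx":-0.5,"dy":-0.052,"dz":0,"jaw":-1},{"wx":0,"wy":0,"wz":0,"dx":-0.545,"dy":-0.068,"dz":0,"jaw":-1},{"wx":0,"wy":0,"wz":0,"dx":-0.593,"dy":-0.086,"dz":0,"jaw":-1},{"wx":0,"wy":0,"wz":0,"dx":-0.64,"dy":-0.107,"dz":0,"jaw":-1},{"wx":0,"wy":0,"wz":0,"dx":-0.684,"dy":-0.129,"dz":0,"jaw":-1},{"wx":0,"wy":0,"wz":0,"dx":-0.728,"dy":-0.155,"dz":0,"jaw":-1},{"wx":0,"wy":0,"wz":0,"dx":-0.77,"dy":-0.181,"dz":0,"jaw":-1},{"wx":0,"wy":0,"wz":0,"dx":-0.81,"dy":-0.21,"dz":0,"jaw":-1},{"wx":0,"wy":0,"wz":0,"dx":-0.851,"dy":-0.242,"dz":0,"jaw":-1},{"wx":0,"wy":0,"wz":0,"dx":-0.888,"dy":-0.275,"dz":0,"jaw":-1},{"wx":0,"wy":0,"wz":0,"dx":-0.924,"dy":-0.31,"dz":0,"jaw":-1}]'
python3 - <<'E'
from go import *
s,p,R0=state(); print(p,s["time_s"])
plan([(push(t,.026),down(0)) for t in np.arange(.9,2.15,.1)])
im,d=r.get_image("top"); cv2.imwrite("pics/t1.png",im[...,::-1])
E
```

```text
time_s: 4.1
tool_pos: [0.4345, 0.0827, 0.3208]
tool_rot: [1.0, 0.008, 0.001, -0.006]
wrist_force: [3.5, 1.3, 3.9]
grip_width: 0.003
grip_force: 2.2
[0.43454872 0.08266467 0.32084793] 4.1
dx -0.004 dy -0.050 dz 0.008 | wx -0.015 wy -0.002 wz 0.021
dx -0.069 dy -0.127 dz 0.009 | wx -0.015 wy -0.002 wz 0.021
dx -0.127 dy -0.209 dz 0.010 | wx -0.015 wy -0.002 wz 0.021
dx -0.176 dy -0.297 dz 0.011 | wx -0.015 wy -0.002 wz 0.021
dx -0.215 dy -0.389 dz 0.012 | wx -0.015 wy -0.002 wz 0.021
dx -0.246 dy -0.485 dz 0.013 | wx -0.015 wy -0.002 wz 0.021
dx -0.267 dy -0.583 dz 0.014 | wx -0.015 wy -0.002 wz 0.021
dx -0.277 dy -0.683 dz 0.015 | wx -0.015 wy -0.002 wz 0.021
dx -0.278 dy -0.784 dz 0.016 | wx -0.015 wy -0.002 wz 0.021
dx -0.269 dy -0.884 dz 0.018 | wx -0.015 wy -0.002 wz 0.021
dx -0.250 dy -0.982 dz 0.019 | wx -0.015 wy -0.002 wz 0.021
dx -0.221 dy -1.079 dz 0.020 | wx -0.015 wy -0.002 wz 0.021
dx -0.182 dy -1.171 dz 0.021 | wx -0.015 wy -0.002 wz 0.021
```

View pics/t1.png

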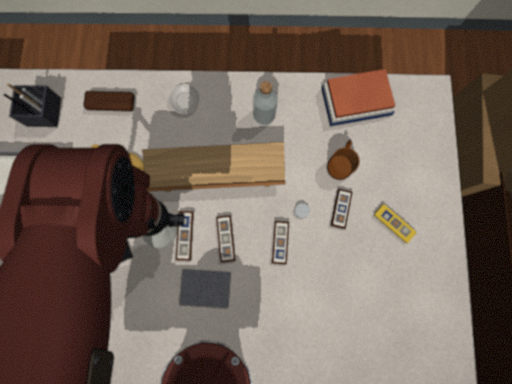

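The head (pale disc at (160,235)) is moving ahead of the fingers toward the robot and the left, and the frames are undisturbed. I'll continue the arc.

```bash
python3 -m handwheel '[{"wx":0,"wy":0,"wz":0,"dx":-0.035,"dy":-0.037,"dz":0,"jaw":-1},{"wx":0,"wy":0,"wz":0,"dx":-0.067,"dy":-0.075,"dz":0,"jaw":-1},{"wx":0,"wy":0,"wz":0,"dx":-0.097,"dy":-0.115,"dz":0,"jaw":-1},{"wx":0,"wy":0,"wz":0,"dx":-0.126,"dy":-0.156,"dz":0,"jaw":-1},{"wx":0,"wy":0,"wz":0,"dx":-0.152,"dy":-0.2,"dz":0,"jaw":-1},{"wx":0,"wy":0,"wz":0,"dx":-0.177,"dy":-0.243,"dz":0,"jaw":-1},{"wx":0,"wy":0,"wz":0,"dx":-0.198,"dy":-0.29,"dz":0,"jaw":-1},{"wx":0,"wy":0,"wz":0,"dx":-0.218,"dy":-0.335,"dz":0,"jaw":-1},{"wx":0,"wy":0,"wz":0,"dx":-0.235,"dy":-0.383,"dz":0,"jaw":-1},{"wx":0,"wy":0,"wz":0,"dx":-0.251,"dy":-0.43,"dz":0,"jaw":-1},{"wx":0,"wy":0,"wz":0,"dx":-0.262,"dy":-0.48,"dz":0,"jaw":-1},{"wx":0,"wy":0,"wz":0,"dx":-0.273,"dy":-0.528,"dz":0,"jaw":-1},{"wx":0,"wy":0,"wz":0,"dx":-0.28,"dy":-0.578,"dz":0,"jaw":-1},{"wx":0,"wy":0,"wz":0,"dx":-0.286,"dy":-0.627,"dz":0,"jaw":-1},{"wx":0,"wy":0,"wz":0,"dx":-0.289,"dy":-0.68,"dz":0,"jaw":-1},{"wx":0,"wy":0,"wz":0,"dx":-0.289,"dy":-0.728,"dz":0,"jaw":-1},{"wx":0,"wy":0,"wz":0,"dx":-0.286,"dy":-0.778,"dz":0,"jaw":-1},{"wx":0,"wy":0,"wz":0,"dx":-0.281,"dy":-0.828,"dz":0,"jaw":-1},{"wx":0,"wy":0,"wz":0,"dx":-0.273,"dy":-0.877,"dz":0,"jaw":-1},{"wx":0,"wy":0,"wz":0,"dx":-0.264,"dy":-0.927,"dz":0,"jaw":-1}]'
python3 -m handwheel '[{"wx":0,"wy":0,"wz":0,"dx":0.013,"dy":-0.05,"dz":0,"jaw":-1},{"wx":0,"wy":0,"wz":0,"dx":0.027,"dy":-0.1,"dz":0,"jaw":-1},{"wx":0,"wy":0,"wz":0,"dx":0.027,"dy":-0.1,"dz":0,"jaw":-1},{"wx":0,"wy":0,"wz":0,"dx":0.01,"dy":0.05,"dz":-0.2,"jaw":-1},{"wx":0,"wy":0,"wz":0,"dx":0.01,"dy":0.05,"dz":-0.32,"jaw":-1},{"wx":0,"wy":0,"wz":0,"dx":0.01,"dy":0.05,"dz":-0.32,"jaw":-1},{"wx":0,"wy":0,"wz":0,"dx":0.01,"dy":0.8,"dz":-0.32,"jaw":0.6},{"wx":0,"wy":0,"wz":0,"dx":0.01,"dy":0.8,"dz":-0.32,"jaw":0.6},{"wx":0,"wy":0,"wz":0,"dx":0.01,"dy":0.8,"dz":-0.32,"jaw":0.6},{"wx":0,"wy":0,"wz":0,"dx":0.01,"dy":0.8,"dz":-0.32,"jaw":0.6},{"wx":0,"wy":0,"wz":0,"dx":0.01,"dy":0.8,"dz":-0.32,"jaw":0.6},{"wx":0,"wy":0,"wz":0,"dx":0.01,"dy":0.8,"dz":-0.32,"jaw":0.6}]'
python3 - <<'E'
from m import *
im,d=r.get_image("side"); cv2.imwrite("pics/s1.png",im[...,::-1])
im,d=r.get_image("top"); print(r.read_state()["tool_pos"])
for o in frames2("top",im,d,xmax=.58): print(*o)
E
```

```text
time_s: 5.82
tool_pos: [0.3727, 0.1057, 0.3222]
tool_rot: [0.999, 0.029, -0.001, -0.023]
wrist_force: [1.1, 0.4, 0.4]
grip_width: -0.005
grip_force: 0.0
time_s: 6.82
tool_pos: [0.3873, -0.1008, 0.3926]
tool_rot: [0.999, 0.027, -0.001, -0.022]
wrist_force: [-0.7, 1.1, 0.0]
grip_width: 0.802
grip_force: 0.0
[ 0.38693948 -0.09779114  0.39285772]
[341. 208.] 505 -383 L116 W45 ang-12.1 h14.7 sat 36.0
```

View pics/s1.png

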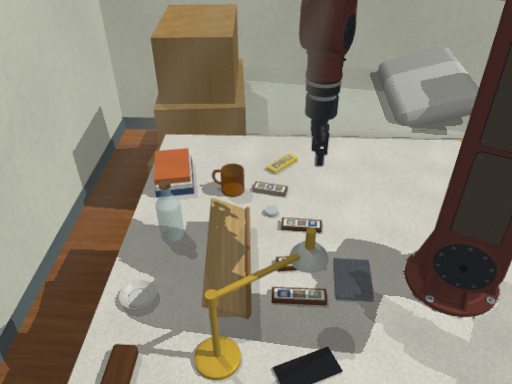

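The lamp stopped near θ≈1.2 (knob at (310,232) in the side view), and the arm stuck partway. I'll check the joints.

Run:
```python
from m import *
s=r.read_state(); print(s["joints"].round(3),s["tool_pos"].round(3),R.from_quat(s["tool_rot"]).as_matrix().round(3))
for n in("top","side"):
    im,d=r.get_image(n); X=world(n,d)
    k=(d>0)&(X[...,2]>.275)&(X[...,2]<.3)&(abs(X[...,1]-.07)<.15)&(X[...,0]>.3)&(X[...,0]<.6); print(n,k.sum(),X[k].mean(0))
```

```text
[-0.457  0.023 -0.245  1.327  0.039  2.629] [ 0.387 -0.098  0.393] [[ 0.998  0.056 -0.004]
 [ 0.056 -0.997  0.046]
 [-0.001 -0.046 -0.999]]
top 85 [0.40688759 0.12439575 0.28415909]
side 82 [0.40998138 0.13063517 0.28279116]
```

Joint 6 limits the yaw here, so I'll turn the tool half round (it gives the same grasp) and keep that orientation.

```bash
T='see rows'; for i in 1 2 3; do python3 -m handwheel '[{"wx":0,"wy":0,"wz":-1,"dx":0,"dy":0,"dz":0,"jaw":-1},{"wx":0,"wy":0,"wz":-1,"dx":0,"dy":0,"dz":0,"jaw":-1},{"wx":0,"wy":0,"wz":-1,"dx":0,"dy":0,"dz":0,"jaw":-1},{"wx":0,"wy":0,"wz":-1,"dx":0,"dy":0,"dz":0,"jaw":-1},{"wx":0,"wy":0,"wz":-1,"dx":0,"dy":0,"dz":0,"jaw":-1},{"wx":0,"wy":0,"wz":-1,"dx":0,"dy":0,"dz":0,"jaw":-1},{"wx":0,"wy":0,"wz":-1,"dx":0,"dy":0,"dz":0,"jaw":-1}]' >/dev/null; done
sed -i 's/^FLIP=.*/FLIP=R.from_euler("x",np.pi)*R.from_euler("z",np.pi)/' go.py
python3 - <<'E'
from go import *
s,p,R0=state(); print(p,s["joints"].round(2),s["time_s"])
k=np.array([.4084,.1275]); th=np.arctan2(HINGE[0]-k[0],HINGE[1]-k[1]); print(th,np.hypot(*(HINGE-k)))
a=push(th-.05,.045,.39); plan([(a,down(0)),(a-[0,0,.07],down(0))])
E
```

```text
[ 0.38697982 -0.09595968  0.39326115] [-0.45  0.02 -0.25  1.33  0.04  0.27] 8.7667
0.9591524803490875 0.2499068026284999
dx 0.297 dy 0.683 dz 0.044 | wx 0.054 wy -0.024 wz -0.914
dx 0.288 dy 0.674 dz 0.324 | wx 0.054 wy -0.024 wz -0.914
```

```bash
python3 -m handwheel '[{"wx":0.054,"wy":-0.024,"wz":-0.914,"dx":0.297,"dy":0.683,"dz":0.044,"jaw":-1},{"wx":0.054,"wy":-0.024,"wz":-0.914,"dx":0.297,"dy":0.683,"dz":0.044,"jaw":-1},{"wx":0.054,"wy":-0.024,"wz":-0.914,"dx":0.297,"dy":0.683,"dz":0.044,"jaw":-1},{"wx":0.054,"wy":-0.024,"wz":-0.914,"dx":0.297,"dy":0.683,"dz":0.044,"jaw":-1},{"wx":0.054,"wy":-0.024,"wz":-0.914,"dx":0.297,"dy":0.683,"dz":0.044,"jaw":-1},{"wx":0.054,"wy":-0.024,"wz":-0.914,"dx":0.297,"dy":0.683,"dz":0.044,"jaw":-1},{"wx":0.054,"wy":-0.024,"wz":-0.914,"dx":0.297,"dy":0.683,"dz":0.044,"jaw":-1},{"wx":0.054,"wy":-0.024,"wz":-0.914,"dx":0.297,"dy":0.683,"dz":0.044,"jaw":-1},{"wx":0.054,"wy":-0.024,"wz":-0.914,"dx":0.288,"dy":0.674,"dz":0.324,"jaw":-1},{"wx":0.054,"wy":-0.024,"wz":-0.914,"dx":0.288,"dy":0.674,"dz":0.324,"jaw":-1},{"wx":0.054,"wy":-0.024,"wz":-0.914,"dx":0.288,"dy":0.674,"dz":0.324,"jaw":-1},{"wx":0.054,"wy":-0.024,"wz":-0.914,"dx":0.288,"dy":0.674,"dz":0.324,"jaw":-1}]'
python3 - <<'E'
from go import *
s,p,R0=state(); print(p,s["joints"].round(2),s["wrist_force"])
plan([(push(t,.026),down(0)) for t in np.arange(.9,2.15,.1)])
E
```

```text
time_s: 9.77
tool_pos: [0.444, 0.0796, 0.3197]
tool_rot: [0.006, 1.0, -0.0, -0.002]
wrist_force: [0.5, -0.4, 0.2]
grip_width: 0.001
grip_force: 0.0
[0.44404615 0.07956243 0.31970623] [ 0.02  0.14 -0.3   1.13 -0.    0.03] [ 0.53267071 -0.39484432  0.21664527]
dx 0.044 dy 0.062 dz 0.003 | wx -0.000 wy -0.004 wz -0.016
dx 0.111 dy 0.137 dz 0.003 | wx -0.000 wy -0.004 wz -0.016
dx 0.171 dy 0.217 dz 0.003 | wx -0.000 wy -0.004 wz -0.016
dx 0.222 dy 0.304 dz 0.004 | wx -0.000 wy -0.004 wz -0.016
dx 0.265 dy 0.395 dz 0.004 | wx -0.000 wy -0.004 wz -0.016
dx 0.298 dy 0.490 dz 0.004 | wx -0.000 wy -0.004 wz -0.016
dx 0.322 dy 0.587 dz 0.004 | wx -0.000 wy -0.004 wz -0.016
dx 0.335 dy 0.687 dz 0.004 | wx -0.000 wy -0.004 wz -0.016
dx 0.339 dy 0.787 dz 0.004 | wx -0.000 wy -0.004 wz -0.016
dx 0.333 dy 0.888 dz 0.004 | wx -0.000 wy -0.004 wz -0.016
dx 0.316 dy 0.987 dz 0.004 | wx -0.000 wy -0.004 wz -0.016
dx 0.290 dy 1.084 dz 0.004 | wx -0.000 wy -0.004 wz -0.016
dx 0.255 dy 1.178 dz 0.003 | wx -0.000 wy -0.004 wz -0.016
```

```bash
python3 -m handwheel '[{"wx":0,"wy":0,"wz":0,"dx":0.044,"dy":0.062,"dz":0,"jaw":-1},{"wx":0,"wy":0,"wz":0,"dx":0.08,"dy":0.1,"dz":0,"jaw":-1},{"wx":0,"wy":0,"wz":0,"dx":0.111,"dy":0.137,"dz":0,"jaw":-1},{"wx":0,"wy":0,"wz":0,"dx":0.142,"dy":0.177,"dz":0,"jaw":-1},{"wx":0,"wy":0,"wz":0,"dx":0.171,"dy":0.217,"dz":0,"jaw":-1},{"wx":0,"wy":0,"wz":0,"dx":0.198,"dy":0.26,"dz":0,"jaw":-1},{"wx":0,"wy":0,"wz":0,"dx":0.222,"dy":0.304,"dz":0,"jaw":-1},{"wx":0,"wy":0,"wz":0,"dx":0.245,"dy":0.35,"dz":0,"jaw":-1},{"wx":0,"wy":0,"wz":0,"dx":0.265,"dy":0.395,"dz":0,"jaw":-1},{"wx":0,"wy":0,"wz":0,"dx":0.283,"dy":0.442,"dz":0,"jaw":-1},{"wx":0,"wy":0,"wz":0,"dx":0.298,"dy":0.49,"dz":0,"jaw":-1},{"wx":0,"wy":0,"wz":0,"dx":0.311,"dy":0.538,"dz":0,"jaw":-1},{"wx":0,"wy":0,"wz":0,"dx":0.322,"dy":0.587,"dz":0,"jaw":-1},{"wx":0,"wy":0,"wz":0,"dx":0.33,"dy":0.637,"dz":0,"jaw":-1},{"wx":0,"wy":0,"wz":0,"dx":0.335,"dy":0.687,"dz":0,"jaw":-1},{"wx":0,"wy":0,"wz":0,"dx":0.338,"dy":0.737,"dz":0,"jaw":-1},{"wx":0,"wy":0,"wz":0,"dx":0.339,"dy":0.787,"dz":0,"jaw":-1},{"wx":0,"wy":0,"wz":0,"dx":0.337,"dy":0.838,"dz":0,"jaw":-1},{"wx":0,"wy":0,"wz":0,"dx":0.333,"dy":0.888,"dz":0,"jaw":-1},{"wx":0,"wy":0,"wz":0,"dx":0.316,"dy":0.987,"dz":0,"jaw":-1}]'
python3 -m handwheel '[{"wx":0,"wy":0,"wz":0,"dx":-0.013,"dy":0.05,"dz":0,"jaw":-1},{"wx":0,"wy":0,"wz":0,"dx":-0.026,"dy":0.097,"dz":0,"jaw":-1},{"wx":0,"wy":0,"wz":0,"dx":-0.026,"dy":0.097,"dz":0,"jaw":-1},{"wx":0,"wy":0,"wz":0,"dx":-0.026,"dy":0.097,"dz":0,"jaw":-1},{"wx":0,"wy":0,"wz":0,"dx":0.03,"dy":0,"dz":0,"jaw":-1},{"wx":0,"wy":0,"wz":0,"dx":0.03,"dy":-0.06,"dz":-0.2,"jaw":-1},{"wx":0,"wy":0,"wz":0,"dx":0.03,"dy":-0.06,"dz":-0.3,"jaw":-1},{"wx":0,"wy":0,"wz":0,"dx":0.03,"dy":-0.06,"dz":-0.3,"jaw":-1},{"wx":0,"wy":0,"wz":0,"dx":0.03,"dy":-0.06,"dz":-0.3,"jaw":-1}]'
python3 - <<'E'
from go import *; from m import *
s,p,R0=state(); print(p,s["joints"].round(2))
for n in("top","side"):
    im,d=r.get_image(n); X=world(n,d)
    k=(d>0)&(X[...,2]>.27)&(X[...,2]<.3)&(X[...,1]>.2)&(X[...,0]>.3)&(X[...,0]<.6); print(n,k.sum(),X[k].mean(0))
    for o in frames2(n,im,d,xmax=.58): print(*o)
a=np.r_[.419,.081,.14]; plan([(a+[0,0,.2],down(-.5)),(a,down(-.5))])
E
```

```text
time_s: 11.43
tool_pos: [0.3687, 0.3275, 0.3209]
tool_rot: [0.005, 1.0, -0.0, 0.0]
wrist_force: [4.1, -4.2, 5.5]
grip_width: -0.003
grip_force: 2.7
time_s: 12.18
tool_pos: [0.3609, 0.3121, 0.3965]
tool_rot: [0.005, 1.0, 0.001, 0.001]
wrist_force: [-0.7, -0.1, -0.3]
grip_width: -0.001
grip_force: 0.0
[0.36086067 0.31211198 0.39654191] [ 0.56  0.16 -0.08  1.33  0.    0.57]
top 72 [0.38996043 0.37350007 0.2820298 ]
[205. 283.] 284 11 L140 W70 ang88.1 h12.0 sat 14.0
[280. 242.] 403 -203 L124 W44 ang-3.3 h14.8 sat 30.0
[225. 239.] 411 -42 L135 W44 ang7.6 h14.7 sat 33.0
[184. 236.] 417 78 L143 W45 ang-0.1 h14.5 sat 34.5
[334. 200.] 529 -361 L110 W45 ang-12.5 h14.6 sat 35.0
side 161 [0.39253112 0.38386215 0.28286491]
[299. 295.] 421 84 L142 W51 ang-0.7 h16.1 sat 35.5
[344. 283.] 287 14 L146 W76 ang88.1 h13.1 sat 23.0
[300. 261.] 415 -36 L134 W49 ang9.0 h15.3 sat 28.5
[301. 224.] 407 -196 L122 W51 ang-3.6 h14.0 sat 35.0
dx -0.244 dy -0.922 dz 0.218 | wx -0.001 wy -0.002 wz -0.002
dx -0.246 dy -0.922 dz 1.018 | wx -0.001 wy -0.002 wz -0.002
```

The lamp is at about 2.0 rad, clear of the rack. Next I grasp frame3.

```bash
python3 -m handwheel '[{"wx":0,"wy":0,"wz":0,"dx":-0.236,"dy":-0.926,"dz":0,"jaw":0.6},{"wx":0,"wy":0,"wz":0,"dx":-0.236,"dy":-0.926,"dz":0,"jaw":0.6},{"wx":0,"wy":0,"wz":0,"dx":-0.236,"dy":-0.926,"dz":0,"jaw":0.6},{"wx":0,"wy":0,"wz":0,"dx":-0.236,"dy":-0.926,"dz":0,"jaw":0.6},{"wx":0,"wy":0,"wz":0,"dx":-0.236,"dy":-0.926,"dz":0,"jaw":0.6},{"wx":0,"wy":0,"wz":0,"dx":-0.236,"dy":-0.926,"dz":0.5,"jaw":0.6},{"wx":0,"wy":0,"wz":0,"dx":-0.236,"dy":-0.926,"dz":0.92,"jaw":0.6},{"wx":0,"wy":0,"wz":0,"dx":-0.236,"dy":-0.926,"dz":0.92,"jaw":0.6},{"wx":0,"wy":0,"wz":0,"dx":-0.236,"dy":-0.926,"dz":0.92,"jaw":0.6},{"wx":0,"wy":0,"wz":0,"dx":-0.236,"dy":-0.926,"dz":0.92,"jaw":0.6},{"wx":0,"wy":0,"wz":0,"dx":-0.236,"dy":-0.926,"dz":0.92,"jaw":0.6},{"wx":0,"wy":0,"wz":0,"dx":-0.236,"dy":-0.926,"dz":0.92,"jaw":0.6}]'
python3 - <<'E'
from go import *
a=np.r_[.420,.080,.07]; plan([(a,down(-.5))])
E
```

```text
time_s: 13.28
tool_pos: [0.4131, 0.0799, 0.1599]
tool_rot: [0.005, 1.0, -0.0, -0.006]
wrist_force: [-2.3, 0.1, 0.1]
grip_width: 0.801
grip_force: 0.0
dx -0.032 dy 0.001 dz 0.359 | wx -0.001 wy -0.014 wz -0.002
```

```bash
python3 -m handwheel '[{"wx":0,"wy":0,"wz":0,"dx":0,"dy":0,"dz":0.16,"jaw":0.6},{"wx":0,"wy":0,"wz":0,"dx":0,"dy":0,"dz":0.3,"jaw":0.6},{"wx":0,"wy":0,"wz":0,"dx":0,"dy":0,"dz":0.38,"jaw":0.6},{"wx":0,"wy":0,"wz":0,"dx":0,"dy":0,"dz":0.38,"jaw":0.6},{"wx":0,"wy":0,"wz":0,"dx":0,"dy":0,"dz":0.38,"jaw":-1},{"wx":0,"wy":0,"wz":0,"dx":0,"dy":0,"dz":0.38,"jaw":-1},{"wx":0,"wy":0,"wz":0,"dx":0,"dy":0,"dz":0.38,"jaw":-1},{"wx":0,"wy":0,"wz":0,"dx":0,"dy":0,"dz":0.38,"jaw":-1},{"wx":0,"wy":0,"wz":0,"dx":0,"dy":0,"dz":0.38,"jaw":-1},{"wx":0,"wy":0,"wz":0,"dx":0,"dy":0,"dz":0.38,"jaw":-1}]' 60
python3 - <<'E'
from go import *
s,p,R0=state(); print(p,R0.as_matrix().round(3).tolist(),s["grip_width"])
b=panel(.0725+.004,.15,.15); c=panel(.0725+.004,.15,.079); print(b,c)
plan([(p+[0,0,.17],slope()),(b,slope()),(c,slope())])
E
```

```text
time_s: 14.12
tool_pos: [0.4182, 0.0805, 0.0717]
tool_rot: [0.005, 1.0, -0.0, 0.001]
wrist_force: [-2.4, 1.4, 7.9]
grip_width: 0.498
grip_force: 62.1
[0.41822705 0.08049764 0.07172847] [[-1.0, 0.009, 0.002], [0.009, 1.0, -0.0], [-0.002, -0.0, -1.0]] 0.49829360797206357
[0.56267628 0.13902313 0.22877647] [0.59259771 0.14127293 0.16442861]
dx -0.001 dy -0.000 dz -0.680 | wx -0.024 wy -0.553 wz -0.106
dx -0.577 dy 0.239 dz -0.627 | wx -0.024 wy -0.553 wz -0.106
dx -0.696 dy 0.250 dz -0.370 | wx -0.024 wy -0.553 wz -0.106
```

```bash
python3 -m handwheel '[{"wx":0,"wy":0,"wz":0,"dx":0,"dy":0,"dz":-0.15,"jaw":-1},{"wx":0,"wy":0,"wz":0,"dx":0,"dy":0,"dz":-0.3,"jaw":-1},{"wx":0,"wy":-0.1,"wz":0,"dx":0,"dy":0,"dz":-0.45,"jaw":-1},{"wx":0,"wy":-0.2,"wz":-0.05,"dx":0,"dy":0.05,"dz":-0.6,"jaw":-1},{"wx":-0.024,"wy":-0.35,"wz":-0.106,"dx":-0.1,"dy":0.1,"dz":-0.64,"jaw":-1},{"wx":-0.024,"wy":-0.45,"wz":-0.106,"dx":-0.2,"dy":0.15,"dz":-0.64,"jaw":-1},{"wx":-0.024,"wy":-0.553,"wz":-0.106,"dx":-0.3,"dy":0.2,"dz":-0.64,"jaw":-1},{"wx":-0.024,"wy":-0.553,"wz":-0.106,"dx":-0.4,"dy":0.239,"dz":-0.64,"jaw":-1},{"wx":-0.024,"wy":-0.553,"wz":-0.106,"dx":-0.5,"dy":0.239,"dz":-0.63,"jaw":-1},{"wx":-0.024,"wy":-0.553,"wz":-0.106,"dx":-0.577,"dy":0.239,"dz":-0.627,"jaw":-1},{"wx":-0.024,"wy":-0.553,"wz":-0.106,"dx":-0.577,"dy":0.239,"dz":-0.627,"jaw":-1},{"wx":-0.024,"wy":-0.553,"wz":-0.106,"dx":-0.577,"dy":0.239,"dz":-0.627,"jaw":-1},{"wx":-0.024,"wy":-0.553,"wz":-0.106,"dx":-0.577,"dy":0.239,"dz":-0.627,"jaw":-1}]' 60
python3 - <<'E'
from go import *
s,p,R0=state(); print(p,s["grip_width"],s["joints"].round(2),s["wrist_force"])
c=[panel(.0725+.004,.15,z) for z in (.15,.1,.08,.074)]
plan([(q,slope()) for q in c])
im,d=r.get_image("side"); cv2.imwrite("pics/s2.png",im[...,::-1])
E
```

```text
time_s: 15.2
tool_pos: [0.5613, 0.1388, 0.2269]
tool_rot: [-0.037, 0.976, 0.008, 0.215]
wrist_force: [0.7, 0.5, -1.3]
grip_width: 0.5
grip_force: 62.3
[0.56132785 0.13876158 0.2269034 ] 0.5004733823431186 [ 0.12  0.21 -0.59  0.34 -0.02  0.05] [ 0.65958009  0.45349285 -1.28472697]
dx -0.008 dy 0.001 dz -0.005 | wx 0.001 wy -0.004 wz -0.000
dx -0.009 dy 0.001 dz 0.195 | wx 0.001 wy -0.004 wz -0.000
dx -0.009 dy 0.001 dz 0.275 | wx 0.001 wy -0.004 wz -0.000
dx -0.009 dy 0.001 dz 0.299 | wx 0.001 wy -0.004 wz -0.000
```

View pics/s2.png

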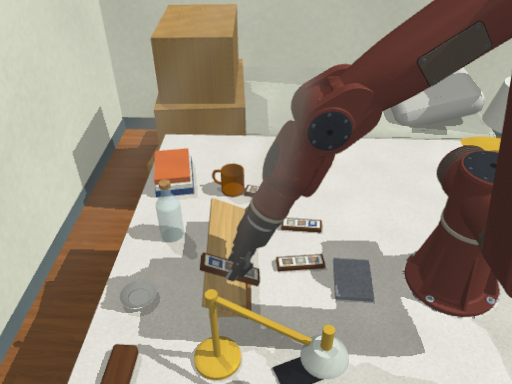

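Frame3 is held square above the left part of the rack (frame at (230,270)). Lowering it.

```bash
python3 -m handwheel '[{"wx":0,"wy":0,"wz":0,"dx":-0.008,"dy":0,"dz":0.1,"jaw":-1},{"wx":0,"wy":0,"wz":0,"dx":-0.008,"dy":0,"dz":0.2,"jaw":-1},{"wx":0,"wy":0,"wz":0,"dx":-0.008,"dy":0,"dz":0.26,"jaw":-1},{"wx":0,"wy":0,"wz":0,"dx":-0.008,"dy":0,"dz":0.28,"jaw":-1},{"wx":0,"wy":0,"wz":0,"dx":-0.008,"dy":0,"dz":0.29,"jaw":-1},{"wx":0,"wy":0,"wz":0,"dx":-0.008,"dy":0,"dz":0.29,"jaw":-1},{"wx":0,"wy":0,"wz":0,"dx":-0.008,"dy":0,"dz":0.29,"jaw":-1}]' 60
python3 - <<'E'
from go import *
s,p,R0=state(); f=RP.inv().apply(s["wrist_force"]); print(RP.inv().apply(p-O).round(4),"force panel",f.round(1))
E
```

```text
time_s: 15.83
tool_pos: [0.5943, 0.1413, 0.1625]
tool_rot: [-0.037, 0.976, 0.008, 0.215]
wrist_force: [-0.5, 0.4, -1.5]
grip_width: 0.5
grip_force: 62.3
[0.0772 0.1499 0.0765] force panel [-1.1  0.4 -1.2]
```

```bash
python3 -m handwheel '[{"wx":0,"wy":0,"wz":0,"dx":0,"dy":0,"dz":0.008,"jaw":-1},{"wx":0,"wy":0,"wz":0,"dx":0,"dy":0,"dz":0.014,"jaw":-1},{"wx":0,"wy":0,"wz":0,"dx":0,"dy":0,"dz":0.02,"jaw":-1},{"wx":0,"wy":0,"wz":0,"dx":0,"dy":0,"dz":0.02,"jaw":-1}]' 60
python3 - <<'E'
from go import *
s,p,R0=state(); f=RP.inv().apply(s["wrist_force"]); print(RP.inv().apply(p-O).round(4),"force panel",f.round(1))
E
```

```text
time_s: 16.17
tool_pos: [0.5965, 0.1415, 0.1581]
tool_rot: [-0.037, 0.976, 0.008, 0.216]
wrist_force: [-10.4, -2.2, 12.6]
grip_width: 0.503
grip_force: 36.6
[0.0773 0.1499 0.0717] force panel [-4.2 -1.4 15.8]
```

```bash
python3 -m handwheel '[{"wx":0,"wy":0,"wz":0,"dx":0,"dy":0,"dz":-0.004,"jaw":-1},{"wx":0,"wy":0,"wz":0,"dx":0.008,"dy":0,"dz":-0.004,"jaw":-1},{"wx":0,"wy":0,"wz":0,"dx":0.016,"dy":0,"dz":-0.004,"jaw":-1},{"wx":0,"wy":0,"wz":0,"dx":0.016,"dy":0,"dz":-0.004,"jaw":-1}]' 60
python3 - <<'E'
from go import *
s,p,R0=state(); f=RP.inv().apply(s["wrist_force"]); print(RP.inv().apply(p-O).round(4),"force panel",f.round(1))
E
```

```text
time_s: 16.5
tool_pos: [0.5928, 0.1411, 0.1567]
tool_rot: [-0.037, 0.976, 0.008, 0.216]
wrist_force: [-1.3, -0.1, 5.3]
grip_width: 0.494
grip_force: 67.0
[0.0734 0.1499 0.0719] force panel [ 1.  -0.   5.4]
```

```bash
python3 -m handwheel '[{"wx":0,"wy":0,"wz":0,"dx":0.008,"dy":0,"dz":0,"jaw":-1},{"wx":0,"wy":0,"wz":0,"dx":0.014,"dy":0,"dz":0,"jaw":-1},{"wx":0,"wy":0,"wz":0,"dx":0.014,"dy":0,"dz":0,"jaw":-1}]' 60
python3 - <<'E'
from go import *
s,p,R0=state(); f=RP.inv().apply(s["wrist_force"]); print(RP.inv().apply(p-O).round(4),"force panel",f.round(1))
E
```

```text
time_s: 16.75
tool_pos: [0.5898, 0.1409, 0.1553]
tool_rot: [-0.037, 0.976, 0.008, 0.216]
wrist_force: [0.1, -0.4, 5.8]
grip_width: 0.499
grip_force: 67.1
[0.0701 0.1499 0.0719] force panel [ 2.5 -0.4  5.2]
```

```bash
python3 -m handwheel '[{"wx":0,"wy":0,"wz":0,"dx":0.008,"dy":0,"dz":0,"jaw":-1},{"wx":0,"wy":0,"wz":0,"dx":0.012,"dy":0,"dz":0,"jaw":-1},{"wx":0,"wy":0,"wz":0,"dx":0.012,"dy":0,"dz":0,"jaw":-1}]' 60
python3 - <<'E'
from go import *
s,p,R0=state(); f=RP.inv().apply(s["wrist_force"]); print(RP.inv().apply(p-O).round(4),"force panel",f.round(1))
E
```

```text
time_s: 17.0
tool_pos: [0.5889, 0.1408, 0.155]
tool_rot: [-0.036, 0.975, 0.008, 0.218]
wrist_force: [9.0, 0.7, 1.0]
grip_width: 0.496
grip_force: 66.4
[0.0692 0.1498 0.0721] force panel [ 8.6  0.  -2.9]
```

Lip contact felt. Releasing and backing off.

```bash
python3 -m handwheel '[{"wx":0,"wy":0,"wz":0,"dx":-0.004,"dy":0,"dz":0,"jaw":0.5},{"wx":0,"wy":0,"wz":0,"dx":-0.004,"dy":0,"dz":0,"jaw":0.5},{"wx":0,"wy":0,"wz":0,"dx":-0.004,"dy":0,"dz":0,"jaw":0.5},{"wx":0,"wy":0,"wz":0,"dx":-0.004,"dy":0,"dz":-0.1,"jaw":0.5},{"wx":0,"wy":0,"wz":0,"dx":-0.004,"dy":0,"dz":-0.25,"jaw":0.5},{"wx":0,"wy":0,"wz":0,"dx":0,"dy":0,"dz":-0.4,"jaw":0.5},{"wx":0,"wy":0,"wz":0,"dx":0,"dy":0,"dz":-0.55,"jaw":0.5},{"wx":0,"wy":0,"wz":0,"dx":0,"dy":0,"dz":-0.55,"jaw":0.5}]' 60
python3 - <<'E'
from go import *; from m import *
s,p,R0=state(); print(p)
im,d=r.get_image("top"); im,d=r.get_image("top");
for o in frames2("top",im,d,xmax=.6): print(*o)
X=world("top",d); q=RP.inv().apply(X.reshape(-1,3)-O).reshape(X.shape)
k=(d>0)&(q[...,2]>.01)&(q[...,2]<.03)&(abs(q[...,1])<.22)&(q[...,0]>.0)&(q[...,0]<.17)
k=cv2.morphologyEx(k.astype(np.uint8),cv2.MORPH_OPEN,np.ones((3,3)))
print("on rack",cv2.minAreaRect((q[k>0][:,:2]*1000).astype(np.float32)),q[k>0][:,2].mean())
a=np.r_[.413,-.040,.07]; plan([(a+[0,0,.1],down(8)),(a,down(8))])
E
```

```text
time_s: 17.67
tool_pos: [0.5288, 0.1366, 0.2842]
tool_rot: [-0.037, 0.975, 0.009, 0.218]
wrist_force: [2.4, 0.3, 0.7]
grip_width: 0.751
grip_force: 0.0
[0.52884624 0.13663309 0.28415741]
[205. 283.] 284 11 L140 W70 ang87.8 h12.1 sat 14.0
[280. 242.] 403 -203 L125 W44 ang-3.3 h14.9 sat 31.0
[225. 238.] 411 -43 L135 W44 ang7.5 h14.5 sat 33.0
[334. 196.] 538 -363 L127 W45 ang-12.5 h15.0 sat 38.0
on rack ((92.77076721191406, 148.97108459472656), (96.01305389404297, 44.1871337890625), 0.08026967197656631) 0.015698684571600126
dx 0.652 dy -0.669 dz 0.179 | wx -0.017 wy 0.555 wz -0.081
dx 0.821 dy -0.669 dz 0.542 | wx -0.017 wy 0.555 wz -0.081
```

```bash
python3 -m handwheel '[{"wx":-0.005,"wy":0.15,"wz":-0.02,"dx":0.16,"dy":-0.1,"dz":-0.05,"jaw":0.6},{"wx":-0.01,"wy":0.3,"wz":-0.04,"dx":0.32,"dy":-0.25,"dz":-0.05,"jaw":0.6},{"wx":-0.017,"wy":0.45,"wz":-0.081,"dx":0.45,"dy":-0.4,"dz":0,"jaw":0.6},{"wx":-0.017,"wy":0.555,"wz":-0.081,"dx":0.55,"dy":-0.55,"dz":0.05,"jaw":0.6},{"wx":-0.017,"wy":0.555,"wz":-0.081,"dx":0.652,"dy":-0.669,"dz":0.179,"jaw":0.6},{"wx":-0.017,"wy":0.555,"wz":-0.081,"dx":0.652,"dy":-0.669,"dz":0.179,"jaw":0.6},{"wx":-0.017,"wy":0.555,"wz":-0.081,"dx":0.652,"dy":-0.669,"dz":0.179,"jaw":0.6},{"wx":-0.017,"wy":0.555,"wz":-0.081,"dx":0.652,"dy":-0.669,"dz":0.179,"jaw":0.6},{"wx":-0.017,"wy":0.555,"wz":-0.081,"dx":0.652,"dy":-0.669,"dz":0.179,"jaw":0.6}]' 60
python3 - <<'E'
from go import *
s,p,R0=state(); print(p)
a=np.r_[.413,-.040,.07]; plan([(a,down(8))])
E
```

```text
time_s: 18.52
tool_pos: [0.4125, -0.0399, 0.1684]
tool_rot: [-0.069, 0.998, 0.0, -0.002]
wrist_force: [0.4, -0.3, 0.3]
grip_width: 0.799
grip_force: 0.0
[ 0.41246465 -0.03994394  0.16838736]
dx -0.004 dy -0.001 dz 0.394 | wx 0.001 wy -0.005 wz -0.001
```

```bash
python3 -m handwheel '[{"wx":0,"wy":0,"wz":0,"dx":0,"dy":0,"dz":0.16,"jaw":0.6},{"wx":0,"wy":0,"wz":0,"dx":0,"dy":0,"dz":0.3,"jaw":0.6},{"wx":0,"wy":0,"wz":0,"dx":0,"dy":0,"dz":0.388,"jaw":0.6},{"wx":0,"wy":0,"wz":0,"dx":0,"dy":0,"dz":0.388,"jaw":0.6},{"wx":0,"wy":0,"wz":0,"dx":0,"dy":0,"dz":0.388,"jaw":-1},{"wx":0,"wy":0,"wz":0,"dx":0,"dy":0,"dz":0.388,"jaw":-1},{"wx":0,"wy":0,"wz":0,"dx":0,"dy":0,"dz":0.388,"jaw":-1},{"wx":0,"wy":0,"wz":0,"dx":0,"dy":0,"dz":0.388,"jaw":-1},{"wx":0,"wy":0,"wz":0,"dx":0,"dy":0,"dz":0.388,"jaw":-1},{"wx":0,"wy":0,"wz":0,"dx":0,"dy":0,"dz":0.388,"jaw":-1}]' 60
python3 - <<'E'
from go import *
s,p,R0=state(); print(p,s["grip_width"],s["wrist_force"])
plan([(panel(.0675+.004,.05,z),slope()) for z in (.15,.08)])
E
```

```text
time_s: 19.35
tool_pos: [0.4138, -0.0402, 0.0738]
tool_rot: [-0.07, 0.998, -0.0, 0.0]
wrist_force: [-1.1, 1.8, 10.3]
grip_width: 0.499
grip_force: 62.3
[ 0.41381839 -0.04022814  0.07377686] 0.49872153717017703 [-1.10733383  1.83005193 10.30691312]
dx -0.646 dy 0.228 dz -0.611 | wx 0.017 wy -0.555 wz 0.082
dx -0.764 dy 0.221 dz -0.358 | wx 0.017 wy -0.555 wz 0.082
```

```bash
python3 -m handwheel '[{"wx":0,"wy":0,"wz":0,"dx":0,"dy":0,"dz":-0.15,"jaw":-1},{"wx":0,"wy":0,"wz":0,"dx":0,"dy":0,"dz":-0.3,"jaw":-1},{"wx":0,"wy":-0.1,"wz":0,"dx":0,"dy":0,"dz":-0.45,"jaw":-1},{"wx":0,"wy":-0.2,"wz":0.05,"dx":0,"dy":0.05,"dz":-0.6,"jaw":-1},{"wx":0.017,"wy":-0.35,"wz":0.082,"dx":-0.1,"dy":0.1,"dz":-0.64,"jaw":-1},{"wx":0.017,"wy":-0.45,"wz":0.082,"dx":-0.2,"dy":0.15,"dz":-0.64,"jaw":-1},{"wx":0.017,"wy":-0.555,"wz":0.082,"dx":-0.3,"dy":0.2,"dz":-0.64,"jaw":-1},{"wx":0.017,"wy":-0.555,"wz":0.082,"dx":-0.4,"dy":0.228,"dz":-0.64,"jaw":-1},{"wx":0.017,"wy":-0.555,"wz":0.082,"dx":-0.5,"dy":0.228,"dz":-0.63,"jaw":-1},{"wx":0.017,"wy":-0.555,"wz":0.082,"dx":-0.6,"dy":0.228,"dz":-0.62,"jaw":-1},{"wx":0.017,"wy":-0.555,"wz":0.082,"dx":-0.646,"dy":0.228,"dz":-0.611,"jaw":-1},{"wx":0.017,"wy":-0.555,"wz":0.082,"dx":-0.646,"dy":0.228,"dz":-0.611,"jaw":-1},{"wx":0.017,"wy":-0.555,"wz":0.082,"dx":-0.646,"dy":0.228,"dz":-0.611,"jaw":-1}]' 60
python3 - <<'E'
from go import *; from m import *
s,p,R0=state(); print(p,s["grip_width"],s["wrist_force"])
plan([(panel(.0675+.004,.05,z),slope()) for z in (.15,.077,.072)])
im,d=r.get_image("side"); X=world("side",d); q=RP.inv().apply(X.reshape(-1,3)-O).reshape(X.shape)
k=(d>0)&(q[...,2]>.01)&(q[...,2]<.03)&(abs(q[...,1])<.22)&(q[...,0]>.0)&(q[...,0]<.17)
k=cv2.morphologyEx(k.astype(np.uint8),cv2.MORPH_OPEN,np.ones((3,3)))
n,l,st,ce=cv2.connectedComponentsWithStats(k)
for i in range(1,n):
    if st[i][4]>100: print("on rack",cv2.minAreaRect((q[l==i][:,:2]*1000).astype(np.float32)),q[l==i][:,2].mean())
E
```

```text
time_s: 20.43
tool_pos: [0.5643, 0.0389, 0.2244]
tool_rot: [-0.036, 0.976, 0.008, 0.214]
wrist_force: [-0.7, -0.2, -1.9]
grip_width: 0.496
grip_force: 62.0
[0.5643071  0.03890411 0.22442899] 0.4963496666069555 [-0.66698846 -0.21635281 -1.8682323 ]
dx -0.009 dy -0.000 dz -0.006 | wx 0.000 wy -0.005 wz -0.001
dx -0.010 dy -0.000 dz 0.286 | wx 0.000 wy -0.005 wz -0.001
dx -0.010 dy -0.000 dz 0.306 | wx 0.000 wy -0.005 wz -0.001
on rack ((72.6672134399414, 150.21253967285156), (48.82133102416992, 144.30165100097656), 89.57113647460938) 0.01633115383696086
```

```bash
python3 -m handwheel '[{"wx":0,"wy":0,"wz":0,"dx":-0.008,"dy":0,"dz":0.1,"jaw":-1},{"wx":0,"wy":0,"wz":0,"dx":-0.008,"dy":0,"dz":0.2,"jaw":-1},{"wx":0,"wy":0,"wz":0,"dx":-0.008,"dy":0,"dz":0.27,"jaw":-1},{"wx":0,"wy":0,"wz":0,"dx":-0.008,"dy":0,"dz":0.29,"jaw":-1},{"wx":0,"wy":0,"wz":0,"dx":-0.008,"dy":0,"dz":0.3,"jaw":-1},{"wx":0,"wy":0,"wz":0,"dx":-0.008,"dy":0,"dz":0.306,"jaw":-1},{"wx":0,"wy":0,"wz":0,"dx":-0.008,"dy":0,"dz":0.306,"jaw":-1},{"wx":0,"wy":0,"wz":0,"dx":0,"dy":0,"dz":0.304,"jaw":-1},{"wx":0,"wy":0,"wz":0,"dx":0.008,"dy":0,"dz":0.304,"jaw":-1},{"wx":0,"wy":0,"wz":0,"dx":0.008,"dy":0,"dz":0.304,"jaw":-1}]' 60
python3 - <<'E'
from go import *
s,p,R0=state(); f=RP.inv().apply(s["wrist_force"]); print(RP.inv().apply(p-O).round(4),"force panel",f.round(1))
E
```

```text
time_s: 21.32
tool_pos: [0.5949, 0.0409, 0.1567]
tool_rot: [-0.036, 0.976, 0.008, 0.216]
wrist_force: [-6.6, 0.3, 12.8]
grip_width: 0.498
grip_force: 63.9
[0.0685 0.0498 0.0742] force panel [-0.5  0.8 14.4]
```

```bash
python3 -m handwheel '[{"wx":0,"wy":0,"wz":0,"dx":0,"dy":0,"dz":-0.006,"jaw":-1},{"wx":0,"wy":0,"wz":0,"dx":0.008,"dy":0,"dz":-0.006,"jaw":-1},{"wx":0,"wy":0,"wz":0,"dx":0.016,"dy":0,"dz":-0.006,"jaw":-1},{"wx":0,"wy":0,"wz":0,"dx":0.02,"dy":0,"dz":-0.006,"jaw":-1},{"wx":0,"wy":0,"wz":0,"dx":0.02,"dy":0,"dz":-0.006,"jaw":-1}]' 60
python3 - <<'E'
from go import *
s,p,R0=state(); f=RP.inv().apply(s["wrist_force"]); print(RP.inv().apply(p-O).round(4),"force panel",f.round(1))
E
```

```text
time_s: 21.73
tool_pos: [0.5924, 0.0406, 0.1563]
tool_rot: [-0.036, 0.975, 0.008, 0.218]
wrist_force: [7.2, 1.8, 4.7]
grip_width: 0.498
grip_force: 62.3
[0.066  0.0496 0.0749] force panel [8.6 1.2 1.1]
```

Lip reached. Releasing, backing off, and going to frame1.

```bash
python3 -m handwheel '[{"wx":0,"wy":0,"wz":0,"dx":-0.004,"dy":0,"dz":0,"jaw":0.5},{"wx":0,"wy":0,"wz":0,"dx":-0.004,"dy":0,"dz":0,"jaw":0.5},{"wx":0,"wy":0,"wz":0,"dx":-0.004,"dy":0,"dz":0,"jaw":0.5},{"wx":0,"wy":0,"wz":0,"dx":-0.004,"dy":0,"dz":-0.1,"jaw":0.5},{"wx":0,"wy":0,"wz":0,"dx":-0.004,"dy":0,"dz":-0.25,"jaw":0.5},{"wx":0,"wy":0,"wz":0,"dx":0,"dy":0,"dz":-0.4,"jaw":0.5},{"wx":0,"wy":0,"wz":0,"dx":0,"dy":0,"dz":-0.55,"jaw":0.5},{"wx":0,"wy":0,"wz":0,"dx":0.1,"dy":-0.1,"dz":-0.55,"jaw":0.6},{"wx":0,"wy":0,"wz":0,"dx":0.1,"dy":-0.1,"dz":-0.55,"jaw":0.6}]' 60
cat >> m.py <<'E'
def onrack(n,d):
    from go import RP,O
    X=world(n,d); q=RP.inv().apply(X.reshape(-1,3)-O).reshape(X.shape)
    k=(d>0)&(q[...,2]>.01)&(q[...,2]<.03)&(abs(q[...,1])<.22)&(q[...,0]>.0)&(q[...,0]<.17)
    k=cv2.morphologyEx(k.astype(np.uint8),cv2.MORPH_OPEN,np.ones((3,3)))
    N,l,st,ce=cv2.connectedComponentsWithStats(k)
    for i in range(1,N):
        if st[i][4]>60: print(n,"on rack",np.round(np.array([*sum(cv2.minAreaRect((q[l==i][:,:2]*1000).astype(np.float32))[:2],()),cv2.minAreaRect((q[l==i][:,:2]*1000).astype(np.float32))[2]])),q[l==i][:,2].mean().round(4))
E
python3 - <<'E'
from go import *; from m import *
s,p,R0=state(); print(p)
for n in("top","side"):
    im,d=r.get_image(n)
    for o in frames2(n,im,d,xmax=.62): print(*o)
    onrack(n,d)
a=np.r_[.405,-.200,.07]; plan([(a+[0,0,.1],down(-3.3)),(a,down(-3.3))])
E
```

```text
time_s: 22.48
tool_pos: [0.5084, 0.0081, 0.2682]
tool_rot: [-0.036, 0.976, 0.008, 0.214]
wrist_force: [-0.5, -1.2, -1.5]
grip_width: 0.802
grip_force: 0.0
[0.50835135 0.00806747 0.26819609]
[210. 283.] 284 -1 L116 W71 ang87.0 h12.0 sat 14.0
[280. 242.] 403 -203 L125 W44 ang-3.3 h14.7 sat 31.0
[335. 193.] 546 -359 L141 W60 ang-13.6 h14.7 sat 41.0
top on rack [ 70. 149. 140.  45.   0.] 0.0157
top on rack [ 66.  49.  44. 129.  90.] 0.0158
[348. 279.] 288 15 L144 W77 ang-89.9 h13.4 sat 22.0
[301. 224.] 407 -196 L122 W51 ang-3.5 h14.0 sat 34.0
side on rack [ 67.  51. 133.  48.   0.] 0.0149
side on rack [ 73. 150.  48. 145.  90.] 0.0163
dx 0.601 dy -0.804 dz 0.153 | wx 0.037 wy 0.550 wz 0.163
dx 0.769 dy -0.804 dz 0.516 | wx 0.037 wy 0.550 wz 0.163
```

```bash
python3 -m handwheel '[{"wx":0.01,"wy":0.15,"wz":0.05,"dx":0.12,"dy":-0.15,"dz":0,"jaw":0.6},{"wx":0.02,"wy":0.3,"wz":0.1,"dx":0.24,"dy":-0.3,"dz":0,"jaw":0.6},{"wx":0.037,"wy":0.45,"wz":0.163,"dx":0.36,"dy":-0.45,"dz":0,"jaw":0.6},{"wx":0.037,"wy":0.55,"wz":0.163,"dx":0.5,"dy":-0.6,"dz":0.05,"jaw":0.6},{"wx":0.037,"wy":0.55,"wz":0.163,"dx":0.601,"dy":-0.75,"dz":0.153,"jaw":0.6},{"wx":0.037,"wy":0.55,"wz":0.163,"dx":0.601,"dy":-0.804,"dz":0.153,"jaw":0.6},{"wx":0.037,"wy":0.55,"wz":0.163,"dx":0.601,"dy":-0.804,"dz":0.153,"jaw":0.6},{"wx":0.037,"wy":0.55,"wz":0.163,"dx":0.601,"dy":-0.804,"dz":0.153,"jaw":0.6},{"wx":0.037,"wy":0.55,"wz":0.163,"dx":0.601,"dy":-0.804,"dz":0.153,"jaw":0.6}]' 60
python3 - <<'E'
from go import *; from m import *
im,d=r.get_image("side")
for o in frames2("side",im,d,xmax=.62): print(*o)
s,p,R0=state(); print(p)
a=np.r_[.405,-.200,.072]; plan([(a,down(-3.3))])
E
```

```text
time_s: 23.33
tool_pos: [0.4064, -0.1993, 0.1697]
tool_rot: [0.028, 1.0, 0.0, -0.0]
wrist_force: [-0.6, -0.1, 0.3]
grip_width: 0.799
grip_force: 0.0
[348. 279.] 288 15 L145 W77 ang-89.8 h13.4 sat 23.0
[301. 224.] 406 -196 L122 W52 ang-2.3 h14.1 sat 34.0
[257. 191.] 549 -356 L143 W58 ang-9.0 h14.2 sat 43.0
[ 0.40674253 -0.19884301  0.17022179]
dx 0.007 dy -0.005 dz 0.393 | wx 0.000 wy 0.001 wz 0.003
```

```bash
python3 -m handwheel '[{"wx":0,"wy":0,"wz":0,"dx":0,"dy":-0.004,"dz":0.16,"jaw":0.6},{"wx":0,"wy":0,"wz":0,"dx":0.004,"dy":-0.004,"dz":0.3,"jaw":0.6},{"wx":0,"wy":0,"wz":0,"dx":0.004,"dy":-0.004,"dz":0.388,"jaw":0.6},{"wx":0,"wy":0,"wz":0,"dx":0.004,"dy":-0.004,"dz":0.388,"jaw":0.6},{"wx":0,"wy":0,"wz":0,"dx":0.004,"dy":-0.004,"dz":0.388,"jaw":-1},{"wx":0,"wy":0,"wz":0,"dx":0.004,"dy":-0.004,"dz":0.388,"jaw":-1},{"wx":0,"wy":0,"wz":0,"dx":0.004,"dy":-0.004,"dz":0.388,"jaw":-1},{"wx":0,"wy":0,"wz":0,"dx":0.004,"dy":-0.004,"dz":0.388,"jaw":-1},{"wx":0,"wy":0,"wz":0,"dx":0.004,"dy":-0.004,"dz":0.388,"jaw":-1},{"wx":0,"wy":0,"wz":0,"dx":0.004,"dy":-0.004,"dz":0.388,"jaw":-1}]' 60
python3 - <<'E'
from go import *
s,p,R0=state(); print(p,s["grip_width"],s["wrist_force"])
plan([(panel(.0625+.004,-.05,z),slope()) for z in (.15,.08)])
E
```

```text
time_s: 24.22
tool_pos: [0.4066, -0.2008, 0.0751]
tool_rot: [0.028, 1.0, -0.001, 0.002]
wrist_force: [-1.1, 2.8, 9.1]
grip_width: 0.497
grip_force: 62.1
[ 0.40659458 -0.20079411  0.07514819] 0.4973577272862851 [-1.05688967  2.75911825  9.08922807]
dx -0.619 dy 0.593 dz -0.596 | wx -0.038 wy -0.550 wz -0.163
dx -0.735 dy 0.609 dz -0.342 | wx -0.038 wy -0.550 wz -0.163
```

```bash
python3 -m handwheel '[{"wx":0,"wy":0,"wz":0,"dx":0,"dy":0,"dz":-0.15,"jaw":-1},{"wx":0,"wy":0,"wz":0,"dx":0,"dy":0,"dz":-0.3,"jaw":-1},{"wx":0,"wy":-0.1,"wz":0,"dx":0,"dy":0.1,"dz":-0.45,"jaw":-1},{"wx":0,"wy":-0.2,"wz":-0.05,"dx":0,"dy":0.2,"dz":-0.6,"jaw":-1},{"wx":-0.038,"wy":-0.35,"wz":-0.163,"dx":-0.1,"dy":0.3,"dz":-0.64,"jaw":-1},{"wx":-0.038,"wy":-0.45,"wz":-0.163,"dx":-0.2,"dy":0.4,"dz":-0.64,"jaw":-1},{"wx":-0.038,"wy":-0.55,"wz":-0.163,"dx":-0.3,"dy":0.5,"dz":-0.64,"jaw":-1},{"wx":-0.038,"wy":-0.55,"wz":-0.163,"dx":-0.4,"dy":0.593,"dz":-0.63,"jaw":-1},{"wx":-0.038,"wy":-0.55,"wz":-0.163,"dx":-0.5,"dy":0.593,"dz":-0.61,"jaw":-1},{"wx":-0.038,"wy":-0.55,"wz":-0.163,"dx":-0.619,"dy":0.593,"dz":-0.596,"jaw":-1},{"wx":-0.038,"wy":-0.55,"wz":-0.163,"dx":-0.619,"dy":0.593,"dz":-0.596,"jaw":-1},{"wx":-0.038,"wy":-0.55,"wz":-0.163,"dx":-0.619,"dy":0.593,"dz":-0.596,"jaw":-1},{"wx":-0.038,"wy":-0.55,"wz":-0.163,"dx":-0.619,"dy":0.593,"dz":-0.596,"jaw":-1}]' 60
python3 - <<'E'
from go import *; from m import *
s,p,R0=state(); print(p,s["grip_width"],s["wrist_force"])
plan([(panel(.0625+.004,-.05,z),slope()) for z in (.15,.077,.072)])
im,d=r.get_image("top"); cv2.imwrite("pics/t2.png",im[...,::-1])
for o in frames2("top",im,d,xmax=.62): print(*o)
E
```

```text
time_s: 25.3
tool_pos: [0.5676, -0.0609, 0.2229]
tool_rot: [-0.036, 0.976, 0.009, 0.215]
wrist_force: [0.6, 0.4, -1.2]
grip_width: 0.499
grip_force: 62.1
[ 0.56764845 -0.06086792  0.2228854 ] 0.49873602292951585 [ 0.62973346  0.40780075 -1.21535985]
dx -0.006 dy -0.001 dz -0.004 | wx 0.001 wy -0.004 wz -0.001
dx -0.007 dy -0.001 dz 0.288 | wx 0.001 wy -0.004 wz -0.001
dx -0.007 dy -0.002 dz 0.308 | wx 0.001 wy -0.004 wz -0.001
[334. 199.] 532 -361 L115 W45 ang-12.4 h14.6 sat 37.0
```

View pics/t2.png

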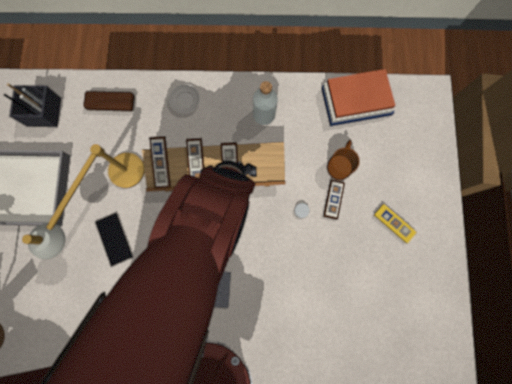

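Three frames are on or over the rack. Frame0, at (334,199), now lies close in front of the mug at (342,163). I'll lower frame1.

```bash
python3 -m handwheel '[{"wx":0,"wy":0,"wz":0,"dx":-0.006,"dy":0,"dz":0.1,"jaw":-1},{"wx":0,"wy":0,"wz":0,"dx":-0.006,"dy":0,"dz":0.2,"jaw":-1},{"wx":0,"wy":0,"wz":0,"dx":-0.006,"dy":0,"dz":0.27,"jaw":-1},{"wx":0,"wy":0,"wz":0,"dx":-0.006,"dy":0,"dz":0.285,"jaw":-1},{"wx":0,"wy":0,"wz":0,"dx":-0.006,"dy":0,"dz":0.295,"jaw":-1},{"wx":0,"wy":0,"wz":0,"dx":-0.006,"dy":0,"dz":0.3,"jaw":-1},{"wx":0,"wy":0,"wz":0,"dx":-0.006,"dy":0,"dz":0.3,"jaw":-1},{"wx":0,"wy":0,"wz":0,"dx":0,"dy":0,"dz":0.3,"jaw":-1},{"wx":0,"wy":0,"wz":0,"dx":0.008,"dy":0,"dz":0.298,"jaw":-1},{"wx":0,"wy":0,"wz":0,"dx":0.008,"dy":0,"dz":0.298,"jaw":-1}]' 60
python3 - <<'E'
from go import *
s,p,R0=state(); f=RP.inv().apply(s["wrist_force"]); print(RP.inv().apply(p-O).round(4),"force panel",f.round(1))
E
```

```text
time_s: 26.18
tool_pos: [0.597, -0.059, 0.1559]
tool_rot: [-0.036, 0.976, 0.008, 0.216]
wrist_force: [-11.5, 1.1, 15.2]
grip_width: 0.487
grip_force: 64.4
[ 0.0632 -0.0501  0.0757] force panel [-3.9  2.  18.6]
```

```bash
python3 -m handwheel '[{"wx":0,"wy":0,"wz":0,"dx":0,"dy":0,"dz":-0.008,"jaw":-1},{"wx":0,"wy":0,"wz":0,"dx":0.008,"dy":0,"dz":-0.008,"jaw":-1},{"wx":0,"wy":0,"wz":0,"dx":0.014,"dy":0,"dz":-0.008,"jaw":-1},{"wx":0,"wy":0,"wz":0,"dx":0.014,"dy":0,"dz":-0.008,"jaw":-1}]' 60
python3 - <<'E'
from go import *
s,p,R0=state(); f=RP.inv().apply(s["wrist_force"]); print(RP.inv().apply(p-O).round(4),"force panel",f.round(1))
E
```

```text
time_s: 26.52
tool_pos: [0.5952, -0.0595, 0.1561]
tool_rot: [-0.036, 0.975, 0.008, 0.217]
wrist_force: [4.5, 1.6, 5.9]
grip_width: 0.499
grip_force: 62.5
[ 0.0617 -0.0504  0.0767] force panel [6.7 1.2 3.4]
```

```bash
python3 -m handwheel '[{"wx":0,"wy":0,"wz":0,"dx":-0.002,"dy":0,"dz":0,"jaw":0.5},{"wx":0,"wy":0,"wz":0,"dx":-0.002,"dy":0,"dz":0,"jaw":0.5},{"wx":0,"wy":0,"wz":0,"dx":-0.002,"dy":0,"dz":0,"jaw":0.5},{"wx":0,"wy":0,"wz":0,"dx":-0.002,"dy":0,"dz":-0.1,"jaw":0.5},{"wx":0,"wy":0,"wz":0,"dx":0,"dy":0,"dz":-0.25,"jaw":0.5},{"wx":0,"wy":0,"wz":0,"dx":0,"dy":0,"dz":-0.4,"jaw":0.5},{"wx":0,"wy":0,"wz":0,"dx":0,"dy":0,"dz":-0.55,"jaw":0.5},{"wx":0,"wy":0.2,"wz":0,"dx":0.2,"dy":-0.1,"dz":-0.55,"jaw":0.6},{"wx":0,"wy":0.2,"wz":0,"dx":0.3,"dy":-0.2,"dz":-0.55,"jaw":0.6},{"wx":0,"wy":0.2,"wz":0,"dx":0.3,"dy":-0.2,"dz":-0.55,"jaw":0.6},{"wx":0,"wy":0.2,"wz":0,"dx":0.3,"dy":-0.2,"dz":-0.55,"jaw":0.6}]' 60
python3 - <<'E'
from go import *; from m import *
s,p,R0=state(); print(p)
for n in("top","side"):
    im,d=r.get_image(n)
    for o in frames2(n,im,d,xmax=.62): print(*o)
    onrack(n,d); X=world(n,d)
    k=(d>0)&(X[...,2]>.05)&(X[...,2]<.1)&(X[...,0]>.53)&(X[...,0]<.75)&(X[...,1]<-.28)&(X[...,1]>-.5)
    q=X[k]; print("mug",len(q),q.min(0).round(3),q.max(0).round(3)); im[k]=255
    if n=="side": cv2.imwrite("pics/s3.png",cv2.resize(im[100:330,150:400],None,fx=2.4,fy=2.4)[...,::-1])
E
```

```text
time_s: 27.43
tool_pos: [0.47, -0.1196, 0.2464]
tool_rot: [-0.035, 0.99, 0.006, 0.137]
wrist_force: [-0.0, 0.3, 0.1]
grip_width: 0.8
grip_force: 0.0
[ 0.47004079 -0.11957496  0.246381  ]
[335. 192.] 546 -358 L140 W60 ang-13.9 h14.7 sat 40.0
top on rack [ 70. 149. 141.  46.   0.] 0.0158
top on rack [ 65.  49.  45. 130.  90.] 0.0159
top on rack [ 60. -51.  44. 120.  90.] 0.0161
mug 337 [ 0.593 -0.422  0.05 ] [ 0.701 -0.342  0.087]
[348. 279.] 288 15 L144 W76 ang89.2 h13.4 sat 23.0
[256. 191.] 552 -357 L134 W59 ang-9.9 h13.9 sat 38.5
side on rack [ 62. -48.  49. 122.  90.] 0.0152
side on rack [ 67.  52. 134.  49.   0.] 0.015
side on rack [ 73. 150. 144.  48.   0.] 0.0163
mug 416 [ 0.595 -0.424  0.05 ] [ 0.707 -0.333  0.088]
```

View pics/s3.png

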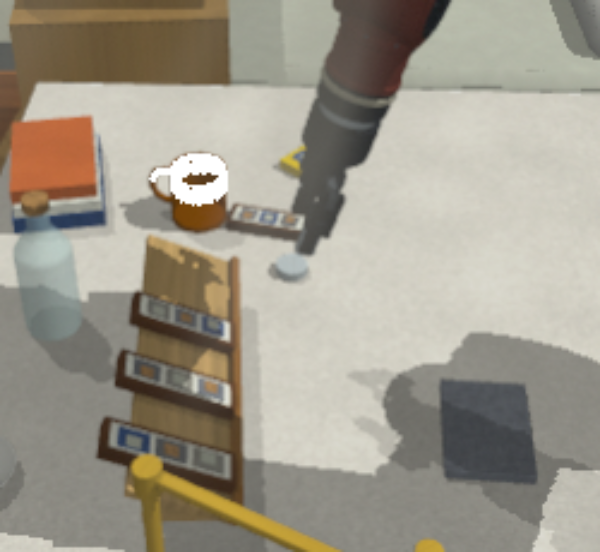

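Frames 1–3 are seated on the lip (crop (180,320), (180,385), (165,450)). The mug stands upright, just beyond frame0. Next is frame0, gripped 10 mm toward its near end.

Run:
```python
from go import *
a=np.r_[.523,-.357,.17]; plan([(a+[0,0,.05],down(-12.4)),(a,down(-12.4))])
```

```text
dx -0.100 dy -0.966 dz 0.140 | wx 0.053 wy 0.350 wz 0.366
dx -0.045 dy -0.967 dz 0.332 | wx 0.053 wy 0.350 wz 0.366
```

```bash
python3 -m handwheel '[{"wx":0.02,"wy":0.1,"wz":0.1,"dx":0,"dy":-0.15,"dz":0,"jaw":0.6},{"wx":0.03,"wy":0.2,"wz":0.2,"dx":0,"dy":-0.3,"dz":0,"jaw":0.6},{"wx":0.053,"wy":0.35,"wz":0.366,"dx":-0.02,"dy":-0.45,"dz":0.05,"jaw":0.6},{"wx":0.053,"wy":0.35,"wz":0.366,"dx":-0.05,"dy":-0.6,"dz":0.1,"jaw":0.6},{"wx":0.053,"wy":0.35,"wz":0.366,"dx":-0.1,"dy":-0.75,"dz":0.14,"jaw":0.6},{"wx":0.053,"wy":0.35,"wz":0.366,"dx":-0.1,"dy":-0.9,"dz":0.14,"jaw":0.6},{"wx":0.053,"wy":0.35,"wz":0.366,"dx":-0.1,"dy":-0.966,"dz":0.14,"jaw":0.6},{"wx":0.053,"wy":0.35,"wz":0.366,"dx":-0.1,"dy":-0.966,"dz":0.14,"jaw":0.6},{"wx":0.053,"wy":0.35,"wz":0.366,"dx":-0.045,"dy":-0.967,"dz":0.332,"jaw":0.6},{"wx":0.053,"wy":0.35,"wz":0.366,"dx":-0.045,"dy":-0.967,"dz":0.332,"jaw":0.6},{"wx":0.053,"wy":0.35,"wz":0.366,"dx":-0.045,"dy":-0.967,"dz":0.332,"jaw":0.6},{"wx":0.053,"wy":0.35,"wz":0.366,"dx":-0.045,"dy":-0.967,"dz":0.332,"jaw":0.6}]' 60
python3 - <<'E'
from go import *; from m import *
for n in("top","side"):
    im,d=r.get_image(n)
    for o in frames2(n,im,d,xmax=.585): print(*o)
a=np.r_[.523,-.357,.073]; s,p,_=state(); print(p); plan([(a,down(-12.4))])
im,d=r.get_image("side"); cv2.imwrite("pics/s4.png",cv2.resize(im[120:270,180:340],None,fx=3,fy=3)[...,::-1])
E
```

```text
time_s: 28.53
tool_pos: [0.5233, -0.3557, 0.1706]
tool_rot: [0.107, 0.994, 0.0, -0.001]
wrist_force: [0.6, 0.1, -0.3]
grip_width: 0.8
grip_force: 0.0
[348. 279.] 288 15 L145 W76 ang89.6 h13.4 sat 23.0
[262. 192.] 534 -355 L114 W51 ang-12.3 h14.0 sat 33.0
[ 0.52402273 -0.35679857  0.17207057]
dx 0.004 dy -0.001 dz 0.396 | wx -0.002 wy 0.002 wz 0.003
```

View pics/s4.png

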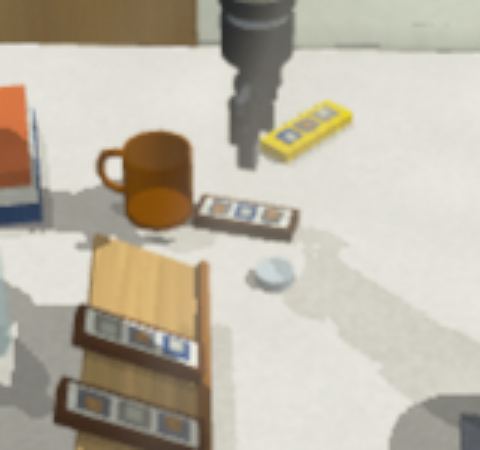

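The hand is over frame0 at (245,215), with clearance to the mug and the yellow strip. Grasping.

```bash
python3 -m handwheel '[{"wx":0,"wy":0,"wz":0,"dx":0,"dy":0,"dz":0.16,"jaw":0.6},{"wx":0,"wy":0,"wz":0,"dx":0,"dy":0,"dz":0.3,"jaw":0.6},{"wx":0,"wy":0,"wz":0,"dx":0,"dy":0,"dz":0.384,"jaw":0.6},{"wx":0,"wy":0,"wz":0,"dx":0,"dy":0,"dz":0.384,"jaw":0.6},{"wx":0,"wy":0,"wz":0,"dx":0,"dy":0,"dz":0.384,"jaw":-1},{"wx":0,"wy":0,"wz":0,"dx":0,"dy":0,"dz":0.384,"jaw":-1},{"wx":0,"wy":0,"wz":0,"dx":0,"dy":0,"dz":0.384,"jaw":-1},{"wx":0,"wy":0,"wz":0,"dx":0,"dy":0,"dz":0.384,"jaw":-1},{"wx":0,"wy":0,"wz":0,"dx":0,"dy":0,"dz":0.384,"jaw":-1},{"wx":0,"wy":0,"wz":0,"dx":0,"dy":0,"dz":0.384,"jaw":-1},{"wx":0,"wy":0,"wz":0,"dx":0,"dy":0,"dz":0.24,"jaw":-1},{"wx":0,"wy":0,"wz":0,"dx":0,"dy":0,"dz":0.1,"jaw":-1},{"wx":0,"wy":0,"wz":0,"dx":0,"dy":0,"dz":-0.1,"jaw":-1},{"wx":0,"wy":0,"wz":0,"dx":0,"dy":0,"dz":-0.25,"jaw":-1},{"wx":0,"wy":0,"wz":0,"dx":0,"dy":0,"dz":-0.25,"jaw":-1},{"wx":0,"wy":0,"wz":0,"dx":0,"dy":0,"dz":-0.25,"jaw":-1}]' 70
python3 - <<'E'
from go import *
s,p,R0=state(); print(p,s["grip_width"],s["wrist_force"])
plan([(panel(.0575-.010+.004,-.15,z),slope()) for z in (.15,.08)])
E
```

```text
time_s: 30.02
tool_pos: [0.5247, -0.3583, 0.2378]
tool_rot: [0.107, 0.994, -0.003, 0.003]
wrist_force: [0.2, 0.6, -1.6]
grip_width: 0.493
grip_force: 71.7
[ 0.52473363 -0.35834713  0.23775849] 0.4931301531415077 [ 0.22793118  0.59439148 -1.58528553]
dx 0.020 dy 0.801 dz 0.074 | wx -0.087 wy -0.544 wz -0.362
dx -0.091 dy 0.836 dz 0.329 | wx -0.087 wy -0.544 wz -0.362
```

```bash
python3 -m handwheel '[{"wx":0,"wy":-0.1,"wz":-0.05,"dx":0.02,"dy":0.15,"dz":0,"jaw":-1},{"wx":-0.02,"wy":-0.2,"wz":-0.15,"dx":0.02,"dy":0.3,"dz":0,"jaw":-1},{"wx":-0.05,"wy":-0.3,"wz":-0.25,"dx":0.02,"dy":0.45,"dz":0,"jaw":-1},{"wx":-0.087,"wy":-0.45,"wz":-0.362,"dx":0.02,"dy":0.6,"dz":0,"jaw":-1},{"wx":-0.087,"wy":-0.544,"wz":-0.362,"dx":0.02,"dy":0.75,"dz":0.05,"jaw":-1},{"wx":-0.087,"wy":-0.544,"wz":-0.362,"dx":0.02,"dy":0.801,"dz":0.074,"jaw":-1},{"wx":-0.087,"wy":-0.544,"wz":-0.362,"dx":0.02,"dy":0.801,"dz":0.074,"jaw":-1},{"wx":-0.087,"wy":-0.544,"wz":-0.362,"dx":0.02,"dy":0.801,"dz":0.074,"jaw":-1},{"wx":-0.087,"wy":-0.544,"wz":-0.362,"dx":0.02,"dy":0.801,"dz":0.074,"jaw":-1},{"wx":-0.087,"wy":-0.544,"wz":-0.362,"dx":0.02,"dy":0.801,"dz":0.074,"jaw":-1}]' 70
python3 - <<'E'
from go import *; from m import *
s,p,R0=state(); print(p,s["grip_width"],s["wrist_force"])
plan([(panel(.0575-.010+.004,-.15,z),slope()) for z in (.15,.08)])
for n in("top","side"): im,d=r.get_image(n); onrack(n,d)
cv2.imwrite("pics/s5.png",cv2.resize(im[120:340,150:340],None,fx=2.6,fy=2.6)[...,::-1])
E
```

```text
time_s: 30.85
tool_pos: [0.5617, -0.1616, 0.2148]
tool_rot: [-0.036, 0.976, 0.01, 0.214]
wrist_force: [-1.4, -0.9, -0.5]
grip_width: 0.491
grip_force: 71.6
[ 0.56173388 -0.16163929  0.21482696] 0.49122922860817647 [-1.43454133 -0.8886862  -0.48058295]
dx -0.009 dy -0.001 dz -0.011 | wx 0.005 wy -0.006 wz -0.003
dx -0.010 dy -0.002 dz 0.269 | wx 0.005 wy -0.006 wz -0.003
top on rack [ 71. 149. 140.  45.   0.] 0.0158
top on rack [ 66.  49.  44. 130.  90.] 0.0158
top on rack [ 60. -51.  44. 120.  90.] 0.0162
side on rack [ 62. -48.  49. 123.  88.] 0.015
side on rack [ 67.  52. 133.  48.   0.] 0.0151
side on rack [ 72. 149.  49. 145.  90.] 0.0164
```

View pics/s5.png

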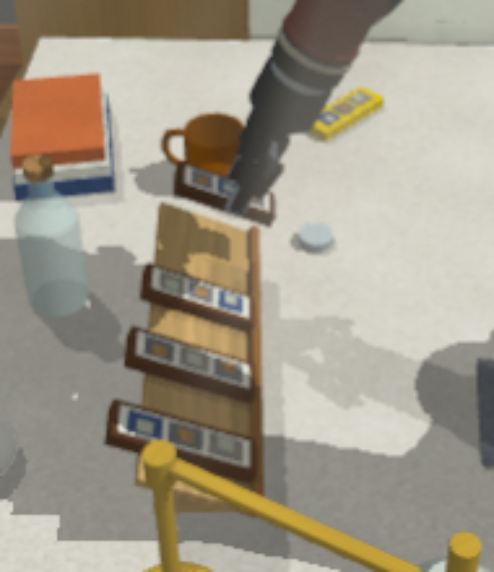

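Frame0 is held square above the right slot, at (225,190) in the crop. Lowering it.

```bash
python3 -m handwheel '[{"wx":0,"wy":0,"wz":0,"dx":-0.006,"dy":0,"dz":0.1,"jaw":-1},{"wx":0,"wy":0,"wz":0,"dx":-0.006,"dy":0,"dz":0.2,"jaw":-1},{"wx":0,"wy":0,"wz":0,"dx":-0.006,"dy":0,"dz":0.26,"jaw":-1},{"wx":0,"wy":0,"wz":0,"dx":-0.006,"dy":0,"dz":0.275,"jaw":-1},{"wx":0,"wy":0,"wz":0,"dx":-0.006,"dy":0,"dz":0.285,"jaw":-1},{"wx":0,"wy":0,"wz":0,"dx":-0.006,"dy":0,"dz":0.29,"jaw":-1},{"wx":0,"wy":0,"wz":0,"dx":-0.006,"dy":0,"dz":0.29,"jaw":-1},{"wx":0,"wy":0,"wz":0,"dx":-0.006,"dy":0,"dz":0.29,"jaw":-1}]' 70
python3 - <<'E'
from go import *
s,p,R0=state(); f=RP.inv().apply(s["wrist_force"]); print(RP.inv().apply(p-O).round(4),"force panel",f.round(1))
E
```

```text
time_s: 31.62
tool_pos: [0.5906, -0.1582, 0.1515]
tool_rot: [-0.035, 0.976, 0.01, 0.213]
wrist_force: [-39.7, 5.3, 48.9]
grip_width: 0.492
grip_force: 78.5
[ 0.0489 -0.1485  0.0776] force panel [-14.9   8.2  60.8]
```

```bash
python3 -m handwheel '[{"wx":0,"wy":0,"wz":0,"dx":0,"dy":0,"dz":-0.012,"jaw":-1},{"wx":0,"wy":0,"wz":0,"dx":0,"dy":0,"dz":-0.016,"jaw":-1},{"wx":0,"wy":0,"wz":0,"dx":0,"dy":0,"dz":-0.016,"jaw":-1}]' 70
python3 - <<'E'
from go import *; from m import *
s,p,R0=state(); f=RP.inv().apply(s["wrist_force"]); print(RP.inv().apply(p-O).round(4),"force panel",f.round(1))
for n in("top","side"): im,d=r.get_image(n); onrack(n,d)
cv2.imwrite("pics/s6.png",cv2.resize(im[130:270,190:330],None,fx=4,fy=4,interpolation=2)[...,::-1])
E
```

```text
time_s: 31.87
tool_pos: [0.5912, -0.1585, 0.1533]
tool_rot: [-0.036, 0.976, 0.01, 0.214]
wrist_force: [0.5, -0.9, -0.6]
grip_width: 0.493
grip_force: 71.6
[ 0.0501 -0.1488  0.0791] force panel [ 0.2 -0.9 -0.7]
top on rack [ 70. 149.  45. 140.  90.] 0.0158
top on rack [ 65.  49.  45. 130.  90.] 0.0159
top on rack [ 60. -51.  44. 119.  90.] 0.0162
top on rack [  87. -149.   42.   56.   88.] 0.017
side on rack [  80. -139.   78.   64.    5.] 0.0163
side on rack [  15. -136.   57.   27.   53.] 0.0157
side on rack [ 62. -47. 121.  50.   1.] 0.0151
side on rack [ 67.  51.  49. 133.  90.] 0.0149
side on rack [ 73. 150.  47. 144.  90.] 0.0164
```

View pics/s6.png

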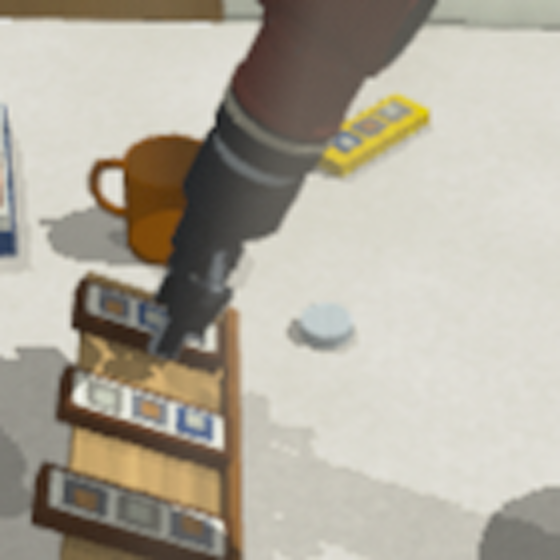

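Frame0 lies on the slope (150,315), almost at the lip. Sliding it the last bit.

```bash
python3 -m handwheel '[{"wx":0,"wy":0,"wz":0,"dx":0,"dy":0,"dz":0.003,"jaw":-1},{"wx":0,"wy":0,"wz":0,"dx":0.007,"dy":0,"dz":0.003,"jaw":-1},{"wx":0,"wy":0,"wz":0,"dx":0.014,"dy":0,"dz":0.003,"jaw":-1},{"wx":0,"wy":0,"wz":0,"dx":0.014,"dy":0,"dz":0.003,"jaw":-1}]' 70
python3 - <<'E'
from go import *
s,p,R0=state(); f=RP.inv().apply(s["wrist_force"]); print(RP.inv().apply(p-O).round(4),"force panel",f.round(1))
E
```

```text
time_s: 32.3
tool_pos: [0.589, -0.1584, 0.1512]
tool_rot: [-0.036, 0.976, 0.01, 0.215]
wrist_force: [-0.8, -0.6, 5.1]
grip_width: 0.491
grip_force: 72.3
[ 0.0473 -0.1486  0.078 ] force panel [ 1.4 -0.6  5. ]
```

```bash
python3 -m handwheel '[{"wx":0,"wy":0,"wz":0,"dx":0.008,"dy":0,"dz":0,"jaw":-1},{"wx":0,"wy":0,"wz":0,"dx":0.016,"dy":0,"dz":0,"jaw":-1},{"wx":0,"wy":0,"wz":0,"dx":0.016,"dy":0,"dz":0,"jaw":-1}]' 70
python3 - <<'E'
from go import *
s,p,R0=state(); f=RP.inv().apply(s["wrist_force"]); print(RP.inv().apply(p-O).round(4),"force panel",f.round(1))
E
```

```text
time_s: 32.55
tool_pos: [0.5859, -0.1586, 0.1498]
tool_rot: [-0.037, 0.976, 0.01, 0.215]
wrist_force: [4.4, 1.5, 3.1]
grip_width: 0.491
grip_force: 71.9
[ 0.0439 -0.1486  0.078 ] force panel [5.4 1.2 0.9]
```

Lip contact. Release, retreat and check.

```bash
python3 -m handwheel '[{"wx":0,"wy":0,"wz":0,"dx":-0.002,"dy":0,"dz":0,"jaw":0.5},{"wx":0,"wy":0,"wz":0,"dx":-0.002,"dy":0,"dz":0,"jaw":0.5},{"wx":0,"wy":0,"wz":0,"dx":-0.002,"dy":0,"dz":0,"jaw":0.5},{"wx":0,"wy":0,"wz":0,"dx":-0.002,"dy":0,"dz":-0.1,"jaw":0.5},{"wx":0,"wy":0,"wz":0,"dx":0,"dy":0,"dz":-0.25,"jaw":0.5},{"wx":0,"wy":0,"wz":0,"dx":0,"dy":0,"dz":-0.4,"jaw":0.5},{"wx":0,"wy":0,"wz":0,"dx":0,"dy":0,"dz":-0.55,"jaw":0.5},{"wx":0,"wy":0.2,"wz":0,"dx":0.2,"dy":0,"dz":-0.65,"jaw":-1},{"wx":0,"wy":0.4,"wz":0,"dx":0.35,"dy":0,"dz":-0.75,"jaw":-1},{"wx":0,"wy":0.55,"wz":0,"dx":0.5,"dy":0,"dz":-0.85,"jaw":-1},{"wx":0,"wy":0.55,"wz":0,"dx":0.5,"dy":0,"dz":-0.85,"jaw":-1},{"wx":0,"wy":0.55,"wz":0,"dx":0.5,"dy":0,"dz":-0.85,"jaw":-1},{"wx":0,"wy":0.55,"wz":0,"dx":0.5,"dy":0,"dz":-0.85,"jaw":-1}]' 70
python3 - <<'E'
from go import *; from m import *
s,p,R0=state(); print(p,s["joints"].round(2))
for n in("top","side"):
    im,d=r.get_image(n); onrack(n,d); X=world(n,d)
    k=(d>0)&(X[...,2]>.275)&(X[...,2]<.3)&(X[...,1]>.2)&(X[...,0]>.3)&(X[...,0]<.6); print(n,k.sum(),X[k].mean(0))
k=np.array([.391,.378]); th=np.arctan2(HINGE[0]-k[0],HINGE[1]-k[1]); print(th,np.hypot(*(HINGE-k)))
a=push(th,-.05,.42); print(a); plan([(a,down(0))])
E
```

```text
time_s: 33.63
tool_pos: [0.3827, -0.1743, 0.2896]
tool_rot: [-0.037, 0.999, 0.003, -0.001]
wrist_force: [0.7, 0.2, -0.1]
grip_width: -0.001
grip_force: 0.0
[ 0.38266849 -0.17427151  0.28959585] [-0.6   0.1  -0.43  1.04  0.   -0.68]
top on rack [ 70. 149. 140.  44.   0.] 0.0156
top on rack [ 65.  49.  45. 130.  90.] 0.016
top on rack [ 60. -51.  44. 120.  90.] 0.0161
top on rack [  55. -149.   44.  109.   90.] 0.0163
top 87 [0.38836768 0.37565249 0.28373243]
side on rack [  56. -146.  111.   50.    1.] 0.0151
side on rack [ 63. -48. 120.  47.   0.] 0.0151
side on rack [ 67.  52.  49. 132.  89.] 0.015
side on rack [ 72. 149.  50. 145.  89.] 0.0162
side 143 [0.39256277 0.3832536  0.28419928]
2.01992589962552 0.24644066222926764
[0.40950274 0.42458667 0.42      ]
dx -0.285 dy 2.383 dz -0.509 | wx 0.007 wy -0.001 wz 0.096
```

All four are seated. Now the lamp: go over to the far side of its knob.

```bash
python3 -m handwheel '[{"wx":0,"wy":0,"wz":0,"dx":0,"dy":0,"dz":-0.15,"jaw":-1},{"wx":0,"wy":0,"wz":0,"dx":0,"dy":0.1,"dz":-0.3,"jaw":-1},{"wx":0,"wy":0,"wz":0.05,"dx":0,"dy":0.2,"dz":-0.45,"jaw":-1},{"wx":0,"wy":0,"wz":0.096,"dx":0,"dy":0.35,"dz":-0.51,"jaw":-1},{"wx":0,"wy":0,"wz":0.096,"dx":0,"dy":0.5,"dz":-0.51,"jaw":-1},{"wx":0,"wy":0,"wz":0.096,"dx":0,"dy":0.65,"dz":-0.51,"jaw":-1},{"wx":0,"wy":0,"wz":0.096,"dx":0,"dy":0.8,"dz":-0.51,"jaw":-1},{"wx":0,"wy":0,"wz":0.096,"dx":0,"dy":0.95,"dz":-0.51,"jaw":-1}]' 
python3 -m handwheel '[{"wx":0,"wy":0,"wz":0,"dx":0,"dy":0.15,"dz":0,"jaw":-1},{"wx":0,"wy":0,"wz":0,"dx":0,"dy":0.3,"dz":0,"jaw":-1},{"wx":0,"wy":0,"wz":0,"dx":-0.05,"dy":0.45,"dz":0,"jaw":-1},{"wx":0,"wy":0,"wz":0,"dx":-0.1,"dy":0.6,"dz":0,"jaw":-1},{"wx":0,"wy":0,"wz":0,"dx":-0.15,"dy":0.75,"dz":0,"jaw":-1},{"wx":0,"wy":0,"wz":0,"dx":-0.15,"dy":0.9,"dz":0,"jaw":-1},{"wx":0,"wy":0,"wz":0,"dx":-0.15,"dy":0.95,"dz":0,"jaw":-1},{"wx":0,"wy":0,"wz":0,"dx":-0.15,"dy":0.95,"dz":0,"jaw":-1},{"wx":0,"wy":0,"wz":0,"dx":-0.15,"dy":0.95,"dz":0,"jaw":-1}]'
python3 - <<'E'
from go import *
s,p,R0=state(); print(p,s["joints"].round(2)); a=push(2.02,-.05,.42)
plan([(a,down(0)),(a-[0,0,.1],down(0))])
E
```

```text
time_s: 34.4
tool_pos: [0.3648, 0.064, 0.4185]
tool_rot: [0.0, 1.0, 0.003, -0.0]
wrist_force: [1.2, -0.8, 0.2]
grip_width: -0.0
grip_force: 0.0
time_s: 35.15
tool_pos: [0.4023, 0.2998, 0.4191]
tool_rot: [-0.001, 1.0, 0.003, -0.001]
wrist_force: [-0.6, -0.6, -0.1]
grip_width: -0.001
grip_force: 0.0
[0.40231455 0.29984627 0.41909343] [0.49 0.21 0.04 1.4  0.01 0.49]
dx -0.030 dy 0.499 dz -0.001 | wx 0.006 wy -0.003 wz 0.002
dx -0.031 dy 0.497 dz 0.399 | wx 0.006 wy -0.003 wz 0.002
```

```bash
python3 -m handwheel '[{"wx":0,"wy":0,"wz":0,"dx":-0.03,"dy":0.15,"dz":0,"jaw":-1},{"wx":0,"wy":0,"wz":0,"dx":-0.03,"dy":0.3,"dz":0,"jaw":-1},{"wx":0,"wy":0,"wz":0,"dx":-0.03,"dy":0.45,"dz":0,"jaw":-1},{"wx":0,"wy":0,"wz":0,"dx":-0.03,"dy":0.5,"dz":0,"jaw":-1},{"wx":0,"wy":0,"wz":0,"dx":-0.03,"dy":0.5,"dz":0,"jaw":-1},{"wx":0,"wy":0,"wz":0,"dx":-0.03,"dy":0.5,"dz":0.15,"jaw":-1},{"wx":0,"wy":0,"wz":0,"dx":-0.03,"dy":0.5,"dz":0.3,"jaw":-1},{"wx":0,"wy":0,"wz":0,"dx":-0.03,"dy":0.5,"dz":0.4,"jaw":-1},{"wx":0,"wy":0,"wz":0,"dx":-0.03,"dy":0.5,"dz":0.4,"jaw":-1},{"wx":0,"wy":0,"wz":0,"dx":-0.03,"dy":0.5,"dz":0.4,"jaw":-1}]'
python3 - <<'E'
from go import *
s,p,R0=state(); print(p,s["wrist_force"].round(1))
plan([(push(t,-.026),down(0)) for t in np.arange(2.0,0,-.1)])
E
```

```text
time_s: 35.98
tool_pos: [0.41, 0.4231, 0.3206]
tool_rot: [0.001, 1.0, 0.002, -0.002]
wrist_force: [0.9, -0.2, 1.4]
grip_width: -0.004
grip_force: 0.0
[0.4099888  0.42311637 0.32060041] [ 0.9 -0.2  1.4]
dx 0.054 dy -0.098 dz 0.006 | wx 0.005 wy -0.004 wz -0.002
dx 0.100 dy -0.187 dz 0.006 | wx 0.005 wy -0.004 wz -0.002
dx 0.138 dy -0.280 dz 0.006 | wx 0.005 wy -0.004 wz -0.002
dx 0.165 dy -0.377 dz 0.005 | wx 0.005 wy -0.004 wz -0.002
dx 0.184 dy -0.476 dz 0.005 | wx 0.005 wy -0.004 wz -0.002
dx 0.192 dy -0.576 dz 0.005 | wx 0.005 wy -0.004 wz -0.002
dx 0.190 dy -0.676 dz 0.004 | wx 0.005 wy -0.004 wz -0.002
dx 0.178 dy -0.776 dz 0.004 | wx 0.005 wy -0.004 wz -0.002
dx 0.156 dy -0.874 dz 0.003 | wx 0.005 wy -0.004 wz -0.002
dx 0.125 dy -0.970 dz 0.003 | wx 0.005 wy -0.004 wz -0.002
dx 0.084 dy -1.061 dz 0.002 | wx 0.005 wy -0.004 wz -0.002
dx 0.034 dy -1.149 dz 0.002 | wx 0.005 wy -0.004 wz -0.002
dx -0.025 dy -1.231 dz 0.001 | wx 0.005 wy -0.004 wz -0.002
dx -0.091 dy -1.306 dz 0.001 | wx 0.005 wy -0.004 wz -0.002
dx -0.164 dy -1.375 dz 0.000 | wx 0.005 wy -0.004 wz -0.002
dx -0.244 dy -1.436 dz -0.000 | wx 0.005 wy -0.004 wz -0.002
dx -0.330 dy -1.488 dz -0.001 | wx 0.005 wy -0.004 wz -0.002
dx -0.420 dy -1.532 dz -0.001 | wx 0.005 wy -0.004 wz -0.002
dx -0.514 dy -1.567 dz -0.002 | wx 0.005 wy -0.004 wz -0.002
dx -0.612 dy -1.592 dz -0.002 | wx 0.005 wy -0.004 wz -0.002
```

```bash
python3 -m handwheel '[{"wx":0,"wy":0,"wz":0,"dx":0.054,"dy":-0.098,"dz":0,"jaw":-1},{"wx":0,"wy":0,"wz":0,"dx":0.077,"dy":-0.142,"dz":0,"jaw":-1},{"wx":0,"wy":0,"wz":0,"dx":0.1,"dy":-0.187,"dz":0,"jaw":-1},{"wx":0,"wy":0,"wz":0,"dx":0.12,"dy":-0.233,"dz":0,"jaw":-1},{"wx":0,"wy":0,"wz":0,"dx":0.138,"dy":-0.28,"dz":0,"jaw":-1},{"wx":0,"wy":0,"wz":0,"dx":0.152,"dy":-0.328,"dz":0,"jaw":-1},{"wx":0,"wy":0,"wz":0,"dx":0.165,"dy":-0.377,"dz":0,"jaw":-1},{"wx":0,"wy":0,"wz":0,"dx":0.176,"dy":-0.426,"dz":0,"jaw":-1},{"wx":0,"wy":0,"wz":0,"dx":0.184,"dy":-0.476,"dz":0,"jaw":-1},{"wx":0,"wy":0,"wz":0,"dx":0.189,"dy":-0.526,"dz":0,"jaw":-1},{"wx":0,"wy":0,"wz":0,"dx":0.192,"dy":-0.576,"dz":0,"jaw":-1},{"wx":0,"wy":0,"wz":0,"dx":0.192,"dy":-0.626,"dz":0,"jaw":-1},{"wx":0,"wy":0,"wz":0,"dx":0.19,"dy":-0.676,"dz":0,"jaw":-1},{"wx":0,"wy":0,"wz":0,"dx":0.185,"dy":-0.726,"dz":0,"jaw":-1},{"wx":0,"wy":0,"wz":0,"dx":0.178,"dy":-0.776,"dz":0,"jaw":-1},{"wx":0,"wy":0,"wz":0,"dx":0.168,"dy":-0.825,"dz":0,"jaw":-1},{"wx":0,"wy":0,"wz":0,"dx":0.156,"dy":-0.874,"dz":0,"jaw":-1},{"wx":0,"wy":0,"wz":0,"dx":0.141,"dy":-0.922,"dz":0,"jaw":-1},{"wx":0,"wy":0,"wz":0,"dx":0.125,"dy":-0.97,"dz":0,"jaw":-1}]'
python3 -m handwheel '[{"wx":0,"wy":0,"wz":0,"dx":-0.02,"dy":-0.046,"dz":0,"jaw":-1},{"wx":0,"wy":0,"wz":0,"dx":-0.041,"dy":-0.091,"dz":0,"jaw":-1},{"wx":0,"wy":0,"wz":0,"dx":-0.065,"dy":-0.135,"dz":0,"jaw":-1},{"wx":0,"wy":0,"wz":0,"dx":-0.091,"dy":-0.179,"dz":0,"jaw":-1},{"wx":0,"wy":0,"wz":0,"dx":-0.12,"dy":-0.22,"dz":0,"jaw":-1},{"wx":0,"wy":0,"wz":0,"dx":-0.15,"dy":-0.261,"dz":0,"jaw":-1},{"wx":0,"wy":0,"wz":0,"dx":-0.182,"dy":-0.3,"dz":0,"jaw":-1},{"wx":0,"wy":0,"wz":0,"dx":-0.216,"dy":-0.336,"dz":0,"jaw":-1},{"wx":0,"wy":0,"wz":0,"dx":-0.252,"dy":-0.372,"dz":0,"jaw":-1},{"wx":0,"wy":0,"wz":0,"dx":-0.289,"dy":-0.405,"dz":0,"jaw":-1},{"wx":0,"wy":0,"wz":0,"dx":-0.328,"dy":-0.437,"dz":0,"jaw":-1},{"wx":0,"wy":0,"wz":0,"dx":-0.369,"dy":-0.466,"dz":0,"jaw":-1},{"wx":0,"wy":0,"wz":0,"dx":-0.411,"dy":-0.493,"dz":0,"jaw":-1},{"wx":0,"wy":0,"wz":0,"dx":-0.455,"dy":-0.518,"dz":0,"jaw":-1},{"wx":0,"wy":0,"wz":0,"dx":-0.5,"dy":-0.541,"dz":0,"jaw":-1},{"wx":0,"wy":0,"wz":0,"dx":-0.545,"dy":-0.562,"dz":0,"jaw":-1},{"wx":0,"wy":0,"wz":0,"dx":-0.592,"dy":-0.58,"dz":0,"jaw":-1},{"wx":0,"wy":0,"wz":0,"dx":-0.639,"dy":-0.597,"dz":0,"jaw":-1},{"wx":0,"wy":0,"wz":0,"dx":-0.688,"dy":-0.61,"dz":0,"jaw":-1},{"wx":0,"wy":0,"wz":0,"dx":-0.737,"dy":-0.622,"dz":0,"jaw":-1}]'
python3 - <<'E'
from go import *; from m import *
s,p,R0=state(); print(p,s["wrist_force"].round(1))
for n in("top","side"):
    im,d=r.get_image(n); X=world(n,d)
    k=(d>0)&(X[...,2]>.275)&(X[...,2]<.288)&(abs(X[...,1]-.05)<.2)&(X[...,0]>.5); q=X[k]; print(n,k.sum(),q.mean(0),RP.inv().apply(q.mean(0)-O))
cv2.imwrite("pics/s7.png",im[...,::-1])
E
```

```text
time_s: 37.57
tool_pos: [0.3803, 0.1819, 0.3207]
tool_rot: [0.0, 1.0, 0.004, 0.001]
wrist_force: [4.5, 4.2, 6.6]
grip_width: 0.0
grip_force: 3.5
time_s: 39.23
tool_pos: [0.564, 0.0264, 0.3178]
tool_rot: [0.0, 1.0, 0.003, -0.001]
wrist_force: [-0.8, 1.2, 2.7]
grip_width: 0.001
grip_force: 0.0
[0.56398872 0.0264246  0.31776805] [-0.8  1.2  2.7]
top 2 [0.55271773 0.01333215 0.28668355] [0.08343131 0.0254095  0.21066127]
side 52 [0.58930926 0.02608371 0.28284487] [0.11574536 0.03538158 0.19135747]
```

View pics/s7.png

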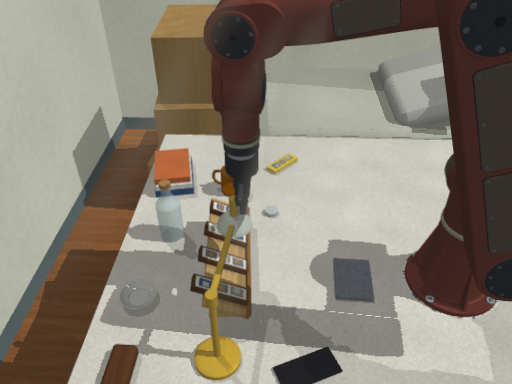

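The head is over the rack and the knob is about 30 mm left of the middle. I'll push about 25 mm more, back off and retreat.

```bash
python3 -m handwheel '[{"wx":0,"wy":0,"wz":0,"dx":-0.03,"dy":-0.006,"dz":0,"jaw":-1},{"wx":0,"wy":0,"wz":0,"dx":-0.06,"dy":-0.01,"dz":0,"jaw":-1},{"wx":0,"wy":0,"wz":0,"dx":-0.1,"dy":-0.015,"dz":0,"jaw":-1},{"wx":0,"wy":0,"wz":0,"dx":-0.1,"dy":-0.015,"dz":0,"jaw":-1},{"wx":0,"wy":0,"wz":0,"dx":0,"dy":-0.015,"dz":0,"jaw":-1},{"wx":0,"wy":0,"wz":0,"dx":0.1,"dy":-0.015,"dz":-0.05,"jaw":-1},{"wx":0,"wy":0,"wz":0,"dx":0.25,"dy":-0.015,"dz":-0.2,"jaw":-1},{"wx":0,"wy":0,"wz":0,"dx":0.4,"dy":-0.1,"dz":-0.3,"jaw":-1},{"wx":0,"wy":0,"wz":0,"dx":0.55,"dy":-0.25,"dz":-0.3,"jaw":-1},{"wx":0,"wy":0,"wz":0,"dx":0.7,"dy":-0.4,"dz":-0.3,"jaw":-1},{"wx":0,"wy":0,"wz":0,"dx":0.8,"dy":-0.55,"dz":-0.3,"jaw":-1},{"wx":0,"wy":0,"wz":0,"dx":0.8,"dy":-0.7,"dz":-0.3,"jaw":-1},{"wx":0,"wy":0,"wz":0,"dx":0.8,"dy":-0.7,"dz":-0.3,"jaw":-1},{"wx":0,"wy":0,"wz":0,"dx":0.8,"dy":-0.7,"dz":-0.3,"jaw":-1}]'
python3 - <<'E'
from go import *; from m import *
s,p,R0=state(); print(p,s["wrist_force"].round(1))
for n in("top","side"):
    im,d=r.get_image(n); X=world(n,d); onrack(n,d)
    k=(d>0)&(X[...,2]>.275)&(X[...,2]<.292)&(abs(X[...,1]-.05)<.2)&(X[...,0]>.5); q=X[k]; print(n,k.sum(),q.mean(0),RP.inv().apply(q.mean(0)-O))
    if n=="top": cv2.imwrite("pics/t3.png",im[...,::-1])
E
```

```text
time_s: 40.5
tool_pos: [0.3611, -0.1523, 0.3927]
tool_rot: [0.003, 1.0, 0.002, -0.001]
wrist_force: [-0.3, -0.5, -1.5]
grip_width: 0.004
grip_force: 0.0
[ 0.36109176 -0.15232407  0.39271128] [-0.3 -0.5 -1.5]
top on rack [124. 149.  45.  31.  87.] 0.0152
top on rack [ 60. -51.  44. 119.  90.] 0.0161
top on rack [  55. -149.   44.  110.   90.] 0.0164
top on rack [ 45. 149.  91.  45.   0.] 0.0157
top on rack [20. 49. 43. 39. 86.] 0.0161
top 71 [0.60976728 0.0175479  0.28459767] [0.13439516 0.02533588 0.18459493]
side on rack [ 100. -145.   44.   24.   89.] 0.0152
side on rack [  26. -145.   46.   50.   89.] 0.0155
side on rack [ 31. -47.  60.  46.   2.] 0.0147
side on rack [113.  52.  45.  42.  88.] 0.0151
side on rack [38. 52. 46. 75. 89.] 0.015
side on rack [123. 151.  49.  43.  88.] 0.0162
side on rack [ 42. 150.  49.  83.  88.] 0.0162
side 68 [0.61256271 0.02432563 0.28277802] [0.1366131  0.03188494 0.18155292]
```

View pics/t3.png

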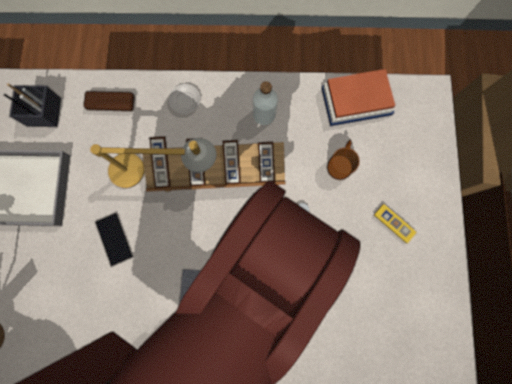

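The picture shows all four frames side by side on the rack (x 158–266, row 162). The lamp head is at (200,155), about 28 mm from the rack's middle, and the mug is upright. The arm is clear. Handing in.

```bash
python3 -c "
from rig import r
print(r.close_job())"
```

```text
the job is handed in; nothing more can be done
None
```

I handed the job in at about 40 s: all four frames are on the rack, lower ends on the lip, the lamp's knob is about 28 mm left of the rack's middle (limit 45 mm), and the mug is upright; no verdict came back.

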